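Clear the gloss reader and hold the reference tile in its slot

ROBOT

A 7-joint arm with a two-finger parallel gripper is mounted at the origin on a cart in front of the work surface, level with it; the furniture and walls round the work are solid. World frame = base frame: x ahead of the robot, y to its left, z up, the work surface at z = 0. Lengths are in m, angles in rad, forces in N, time in s.
With the tool pointing down it reaches from about 0.425 to 0.825 m from the base axis. Payload 3.6 kg.
Tool frame: the origin (TCP) lies midway between the tips of the shut fingers; the grasp point (between the pads) lies 19 mm behind it; z points along the fingers, y is the direction in which the jaws open and shut (so a half turn about z gives the same grasp; the last joint's range is limited). The gripper opens to 85 mm and grips with 20 to 120 N. Pads are 22 mm wide; open, the fingers measure 114 mm over their backs; the gripper's body (76 mm by 85 mm) begins 54 mm behind the grasp point. The pads swing forward as they close: fully open they stand 13 mm farther back than shut.
Start: joints at [1.266, 0.615, -0.013, 1.423, 0.008, 1.103, -0.04], TCP at [0.179, -0.625, 0.211] pointing down, gripper open.
Joint ranges: [-3.12, 3.12], [-0.3, 2.06], [-1.34, 1.32], [0.26, 2.42], [-1.36, 4.5], [0.01, 1.98], [-2.84, 2.84]. Speed limits (rad/s): [2.79, 2.79, 3.14, 3.14, 3.14, 3.14, 3.14].

INTERFACE

Orientations are given as a unit quaternion [x, y, z, w].
In Python, from rig import monitor, cams, job_done gives the robot as it stands.
- The arm moves only by the shell command python3 -m handwheel 'ROWS' [FORCE]. ROWS is JSON, one flat list of numbers, 7 for each row, row after row: the closure, from -1 (fully open) to 1 (shut), then the shift along the tool's x, y, z in mm, then the turn, a rotation vector about the tool's x, y, z in rad. In form: [fingers, dx, dy, dz, rx, ry, rz, fingers, dx, dy, dz, rx, ry, rz, ...]. A call has 1 to 8 rows; each row is the pose to reach, as a shift and turn from the pose commanded when the call began, along the tool's axes at that moment; what a row does not reach only later rows make up. A row lasts 1/8 s, in which the tool goes at most 62.5 mm and 10.7 degrees, less where a joint would pass 70% of its speed; a pose out of reach is approached as far as the arm can. A call with a gripper value outside its range is refused whole. The fingers move at their own pace and stop on an object; FORCE is the grip in N (left out, the last holds). Time passes only in rows, so rows that repeat a pose let the fingers close. It gives the time, the measured TCP pose, the force and the opening at its end, in the units of the state.
- monitor.get_state(): the state, without advancing time (a new reading comes with each control period).
- cams.capture(name): name is "side" or "top"; returns the picture (400x640x3 uint8, red, green, blue); there is no depth.
- cams.calibration(name): a dict with "intrinsics" (3x3 intrinsics, pixels), "T" (4x4, takes a point from camera to world coordinates). Camera axes: x right, y down, z forward; pixel columns grow to the right and rows downward; lengths in m; the calibration is good to about 2 mm. A picture is of the moment at which its call begins. calibration takes no time and is no camera call.
- job_done(): hands the job in, once; it reports no verdict.
The state is a dict: "t": time; "joint_positions": joint angles; "qvel": joint speeds; "tau": joint torques, N m; "tcp_pos": TCP position; "tcp_rot": TCP orientation; "ft_force": force on the tool from outside, world axes, zero at the start; "moment": the same for the moment, N m; "gripper_width": finger opening in m.
Only numpy, scipy, OpenCV 4.12 (cv2) and the standard library are available. Lean on these libraries where they do the work, as an engineer would, in place of code of your own. Each camera call takes 0.05 s, during which the arm holds its last target.

TASK

A closed grey case has been left lying on top of the gloss reader, over its slot: stack it squarely on the pile of two identical cases and let go of it. Then take the framed black reference tile out of its stand and lower it, upright as it stands, through the slot in the reader's roof until about half its height is inside, and finish while still holding it there, hanging from the gripper without being forced against the slot. Leave the small things lying about where they are.

Things in the scene. Friction and masses are not known exactly. Their poses are not given: they have to be found in the camera images.
- reader: origin under the middle of the gloss reader, a fixed hollow grey box with a dark steel roof, 72 mm (x) by 130 mm (y) by 76 mm high (z up), with a blank display and three round white keys on its -x face
- slot (a point): centre of the slot's mouth, level with the top of the reader's roof (76 mm above the table). The slot is 15 mm wide (this frame's x) and 90 mm long (y; z up) at its narrowest, 8 to 12 mm below the mouth; above that bright steel lips flare it on all four sides to 23 by 98 mm at the mouth. Below the 12 mm roof it is empty down to a floor 66 mm below the mouth. The tile fits either way round
- parked_case_center (a point): centre (half-way up) of the case that lies on the reader's roof at the start, roughly across its middle (underside 76 mm above the table), a closed plain grey plastic case, 50 mm (its x) by 96 mm (its y) by 36 mm high (z up), about 150 g; flat top, nothing locks the cases together; a half turn about z makes no difference
- pile_upper_center (a point): centre (half-way up) of the upper case of the pile (its underside 36 mm, its top 72 mm above the table), a closed plain grey plastic case, 50 mm (its x) by 96 mm (its y) by 36 mm high (z up), about 150 g; flat top, nothing locks the cases together; a half turn about z makes no difference
- pile_lower_center (a point): centre (half-way up) of the lower case of the pile, loose on the table, a closed plain grey plastic case, 50 mm (its x) by 96 mm (its y) by 36 mm high (z up), about 150 g; flat top, nothing locks the cases together; a half turn about z makes no difference
- tile_center (a point): centre of the loose reference tile, a black glass plate in a dark frame, 88 mm long (its y, level), 62 mm high as it stands upright on a long edge (its x, pointing down at the start) and 12 to 13 mm thick (its z, level at the start), about 85 g. It stands in the stand, lower edge 6 mm above the table, the top 46 mm of it free
- stand: origin under the middle of the fixed tile stand: aluminium base 54 mm (x) by 112 mm (y) by 6 mm, with a groove 17 mm wide and about 94 mm long along y between grey rails and end stops that reach 22 mm above the table; the tile lifts straight up out of it
- the_sharpener: bystander: small metal pencil sharpener, 15x25x14 mm, origin under its centre
- the_rubber_block: bystander: tan rubber block with a band round it, 25x52x18 mm, origin under its centre
- the_rubber: bystander: round grey rubber stick, 12x54x12 mm, origin under its centre
- the_chuck: bystander: red chuck, 14x58x14 mm, origin under its centre
- the_tweezers: bystander: tweezers lying on their side, 18x120x8 mm, origin under their centre
Mind the look-alikes: they are no part of the job. What is shaped like the part that bears pile_upper_center but purple is not meant.

How it is judged:
By the outcome, as a careful person would: the job done as asked, in the order asked, and still so for the second after the job is handed in, while the arm keeps its last pose, push and grip.
It also fails if it takes over 51 s, if anything falls off the work surface, if the arm or the gripper's body presses on something with over 40 N, if the wrist force passes 120 N, or if a joint passes its speed limit or range.

## Working session

There is one attempt and no reset: what is moved stays moved. The work goes in short steps, Python scripts to look and compute and a shell command to move; the robot and the scene stay as the last step left them, time stands still between calls to the robot, and variables do not carry over. Pictures are saved under pics/ and viewed, and the job is handed in when it is done.

```bash
ls; mkdir -p pics; python3 - <<'E'
from rig import monitor,cams
import cv2,numpy as np
np.set_printoptions(precision=4,suppress=True)
s=monitor.get_state(); print(s)
for n in("side","top"):
    im=cams.capture(n); cv2.imwrite(f"pics/{n}0.png",im[:,:,::-1]); c=cams.calibration(n); print(n,np.array(c["intrinsics"]),np.array(c["T"]))
E
```

```text
pics
{'t': 0.0, 'joint_positions': array([ 1.2655,  0.6159, -0.0126,  1.425 ,  0.0081,  1.1034, -0.0404]), 'qvel': array([ 0.0009, -0.0008,  0.0004, -0.0022, -0.0005,  0.0016, -0.0003]), 'tau': array([ -0.    , -46.9217,   0.2595, -17.1036,   0.0101,   0.0097,
        -0.    ]), 'tcp_pos': array([ 0.1787, -0.6241,  0.2094]), 'tcp_rot': array([ 0.9903,  0.139 , -0.0002, -0.0013]), 'ft_force': array([ 0.0811,  0.3729, -0.7752]), 'moment': array([0.029 , 0.0472, 0.0528]), 'gripper_width': 0.08532824154557919}
side [[439.5207   0.     322.5797]
 [  0.     439.5207 200.0363]
 [  0.       0.       1.    ]] [[ 0.9937 -0.0778  0.0806  0.4736]
 [-0.1107 -0.5709  0.8135 -1.1209]
 [-0.0173 -0.8173 -0.576   0.7698]
 [ 0.      0.      0.      1.    ]]
top [[500.4066   0.     321.1061]
 [  0.     500.4066 194.7452]
 [  0.       0.       1.    ]] [[ 0.0026 -0.9922  0.1247  0.3691]
 [-1.     -0.0018  0.0067 -0.1652]
 [-0.0064 -0.1247 -0.9922  1.6644]
 [ 0.      0.      0.      1.    ]]
```

View pics/side0.png

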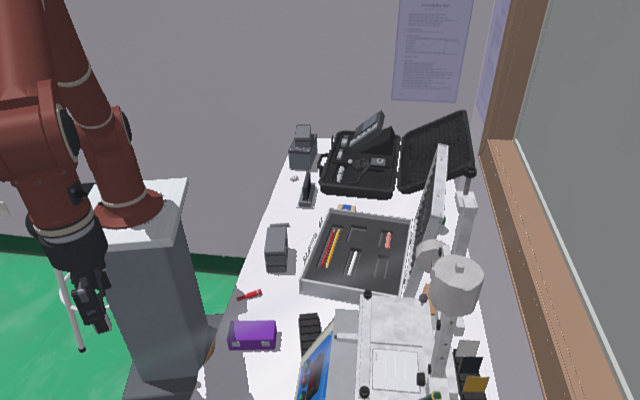

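View pics/top0.png

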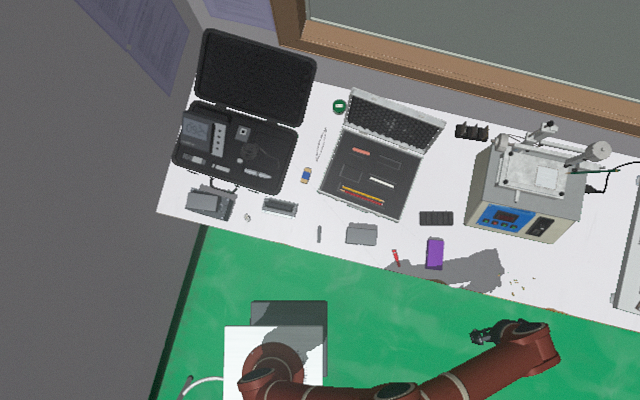

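```bash
cat > h.py <<'E'
import cv2,numpy as np
from rig import monitor,cams
np.set_printoptions(precision=4,suppress=True)
def crop(src,dst,x0,y0,w,h,f):
    im=cv2.imread(src)[y0:y0+h,x0:x0+w]
    cv2.imwrite(dst,cv2.resize(im,None,fx=f,fy=f,interpolation=cv2.INTER_CUBIC))
def ray(n,u,v,z):
    c=cams.calibration(n);K=np.array(c["intrinsics"]);T=np.array(c["T"])
    d=T[:3,:3]@np.linalg.solve(K,[u,v,1.]);o=T[:3,3]
    return o+d*(z-o[2])/d[2]
def proj(n,p):
    c=cams.calibration(n);K=np.array(c["intrinsics"]);T=np.array(c["T"])
    q=K@(T[:3,:3].T@(np.array(p)-T[:3,3]));return q[:2]/q[2]
E
python3 - <<'E'
from h import *
crop("pics/top0.png","pics/t1.png",170,170,140,60,5.7)
crop("pics/top0.png","pics/t2.png",310,190,150,90,5.3)
crop("pics/side0.png","pics/s1.png",255,110,110,100,6)
crop("pics/side0.png","pics/s2.png",220,200,110,160,3.7)
E
```

```text
(no output)
```

View pics/t1.png

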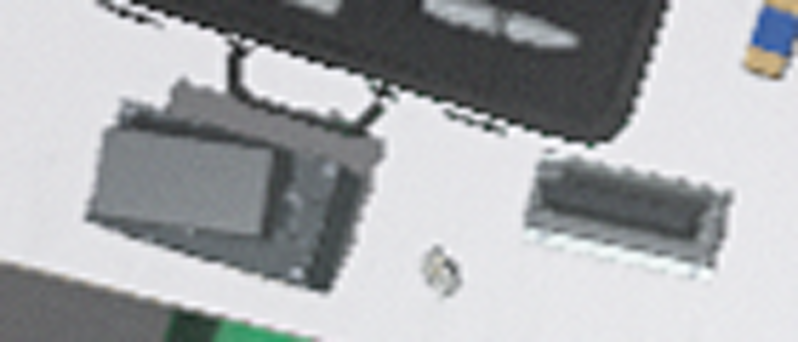

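View pics/t2.png

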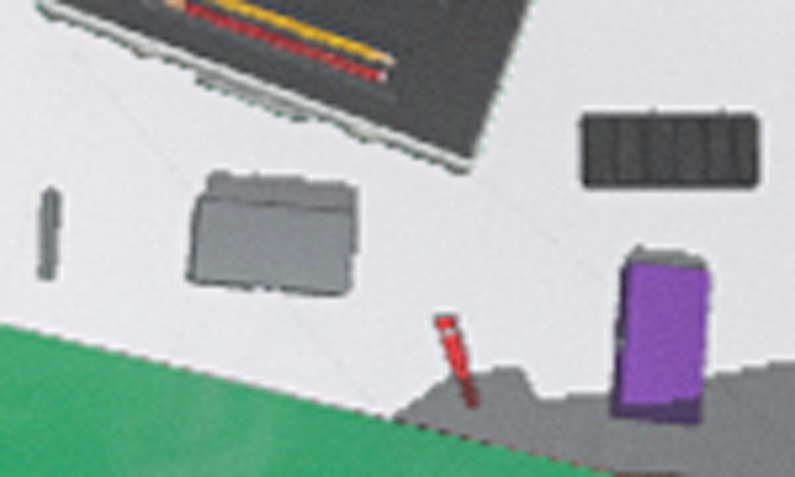

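View pics/s1.png

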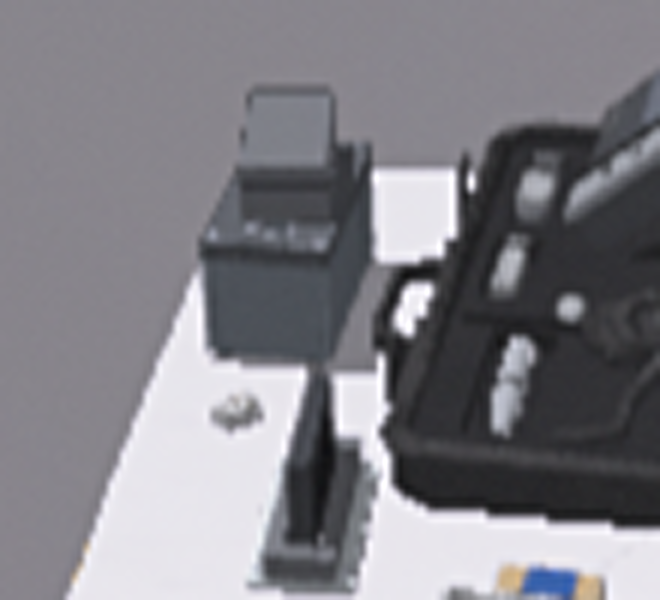

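View pics/s2.png

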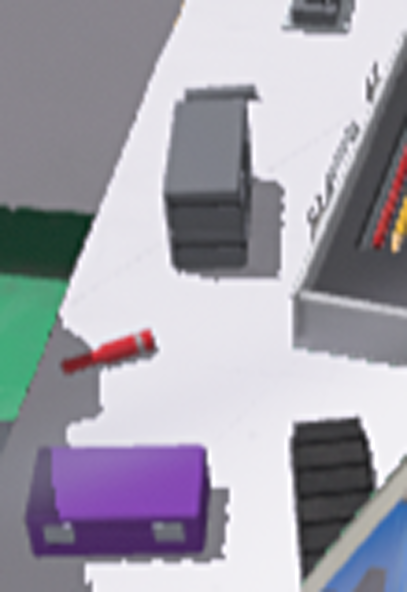

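```bash
python3 - <<'E'
from h import *
crop("pics/top0.png","pics/t3.png",180,178,60,48,13)
crop("pics/top0.png","pics/t4.png",338,214,48,40,15)
crop("pics/side0.png","pics/s3.png",284,116,40,60,10)
crop("pics/side0.png","pics/s4.png",258,215,40,60,10)
crop("pics/top0.png","pics/t5.png",258,190,48,36,15)
crop("pics/side0.png","pics/s5.png",290,164,36,50,12)
E
```

```text
(no output)
```

View pics/t3.png

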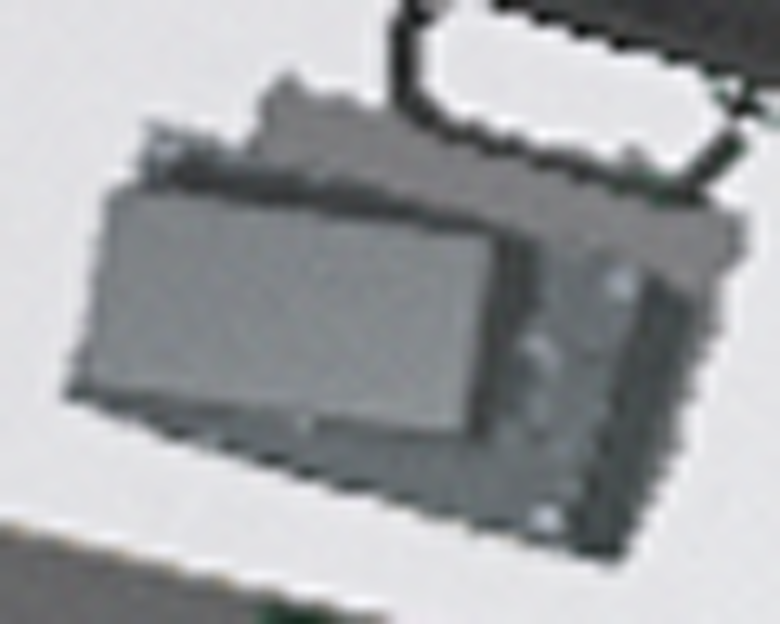

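View pics/t4.png

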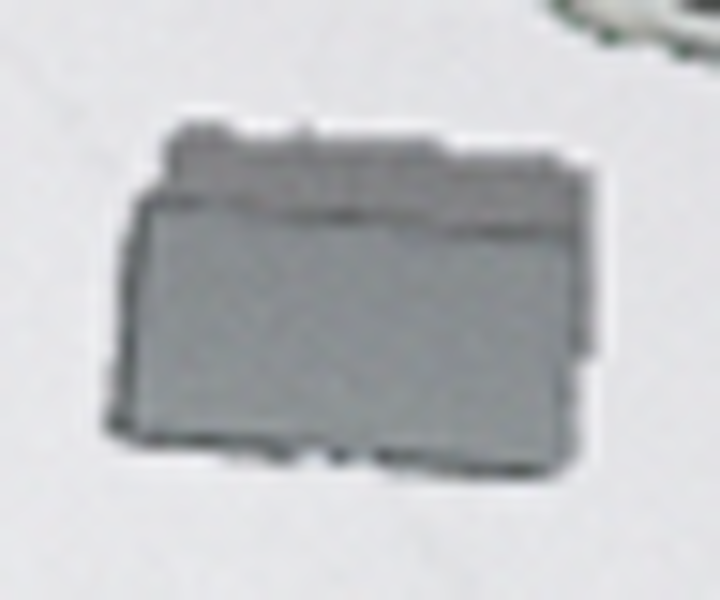

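View pics/s3.png

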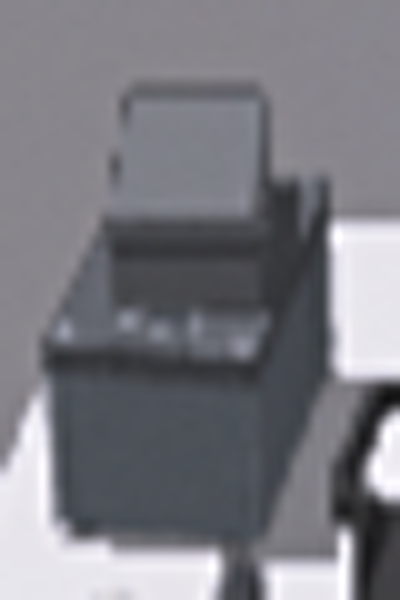

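View pics/s4.png

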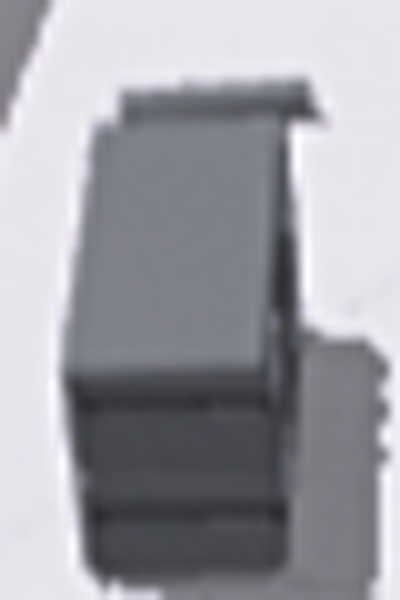

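View pics/t5.png

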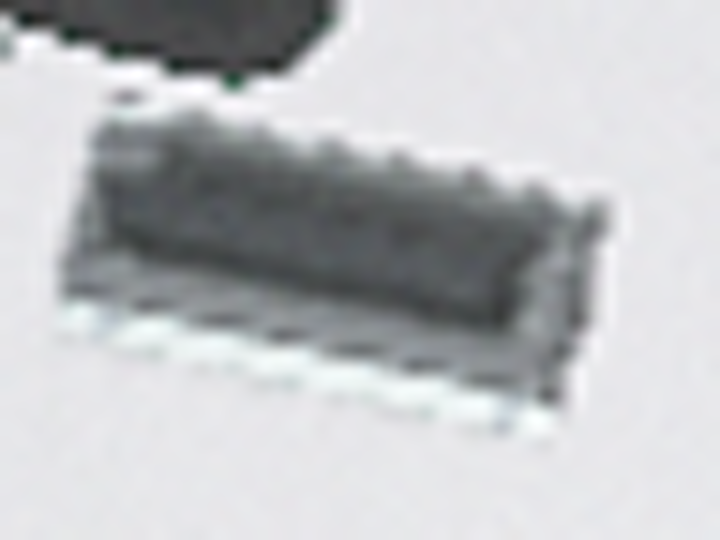

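View pics/s5.png

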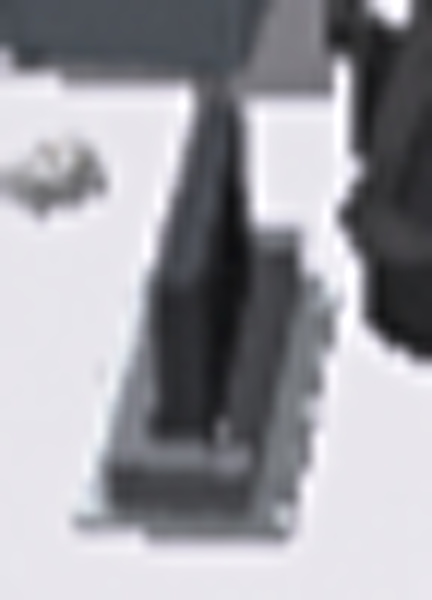

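```bash
cat >> h.py <<'E'
from scipy.optimize import least_squares
def px(pts,x0,y0,f): return [((a+.5)/f-.5+x0,(b+.5)/f-.5+y0) for a,b in pts]
def fit(obs,x0):
    # obs: list of (cam, local xyz, uv); pose x,y,yaw
    def r(p):
        c,s=np.cos(p[2]),np.sin(p[2]);o=[]
        for n,l,uv in obs:
            w=[p[0]+c*l[0]-s*l[1],p[1]+s*l[0]+c*l[1],l[2]]
            o+=list(proj(n,w)-uv)
        return np.array(o)
    R=least_squares(r,x0,loss="soft_l1");return R.x,r(R.x).reshape(-1,2)
E
python3 - <<'E'
from h import *
def rect(cam,pts,lx,ly,z,order):
    # order: local signs
    return [(cam,(sx*lx/2,sy*ly/2,z),uv) for uv,(sx,sy) in zip(pts,order)]
# top image: up=+x, left=+y -> TL(+,+) TR(+,-) BR(-,-) BL(-,+)
ot=[(1,1),(1,-1),(-1,-1),(-1,1)]
# side image: right=+x, up=+y -> TL(-,+) TR(+,+) BR(+,-) BL(-,-)
os=[(-1,1),(1,1),(1,-1),(-1,-1)]
P=px([(112,190),(492,238),(462,432),(85,390)],180,178,13)
for p in P: print(ray("top",*p,.112))
S=px([(125,90),(265,90),(262,222),(108,218)],284,116,10)
for p in S: print(ray("side",*p,.112))
a=rect("top",P,.05,.096,.112,ot);b=rect("side",S,.05,.096,.112,os)
for o in(a,b,a+b): x,r=fit(o,[.46,.08,0]);print("parked",x,np.abs(r).max(),np.degrees(x[2]))
P=px([(150,200),(575,238),(560,470),(130,432)],338,214,15)
S=px([(97,122),(285,122),(265,385),(70,375)],258,215,10)
a=rect("top",P,.05,.096,.072,ot);b=rect("side",S,.05,.096,.072,os)
for o in(a,b,a+b): x,r=fit(o,[.46,-.2,0]);print("pile",x,np.abs(r).max(),np.degrees(x[2]))
a=[("top",(-.036,.065,.076),px([(65,392)],180,178,13)[0]),("top",(-.036,-.065,0),px([(615,560)],180,178,13)[0]),("top",(.036,.065,.076),px([(150,125)],180,178,13)[0]),("top",(.036,-.065,0),px([(710,300)],180,178,13)[0])]
S=px([(45,355),(258,365),(325,180)],284,116,10)
b=[("side",l,s) for l,s in zip([(-.036,-.065,.076),(.036,-.065,.076),(.036,.065,.076)],S)]
for o in(a,b,a+b): x,r=fit(o,[.5,.08,0]);print("reader",x,np.degrees(x[2]));print(r)
# stand
P=px([(105,115),(605,205),(550,425),(62,310)],258,190,15)
for p in P: print("stand base top",ray("top",*p,.006))
# tile
S=px([(205,80),(240,85),(195,280),(155,275)],290,164,12)
for p in S: print("tile top",ray("side",*p,.068))
P=px([(115,150),(545,215),(515,315),(110,240)],258,190,15)
for p in P: print("tile top?",ray("top",*p,.068))
E
```

```text
[0.5715 0.262  0.112 ]
[0.56  0.17  0.112]
[0.5131 0.1758 0.112 ]
[0.5231 0.2668 0.112 ]
[0.525  0.2692 0.112 ]
[0.5728 0.2621 0.112 ]
[0.5632 0.1639 0.112 ]
[0.5136 0.1739 0.112 ]
parked [ 0.5419  0.2187 -0.1169] 0.7990165961830371 -6.695534212228512
parked [ 0.5437  0.2173 -0.1124] 0.4056433515720528 -6.440744329786449
parked [ 0.5428  0.2184 -0.1133] 0.7402599142924942 -6.488982301762041
pile [ 0.4379 -0.2817 -0.0847] 0.9224504909526559 -4.85168187786881
pile [ 0.4382 -0.2852 -0.0969] 1.137388555315738 -5.550658191957749
pile [ 0.438  -0.2834 -0.09  ] 1.5410582217531044 -5.159174215093714
reader [ 0.5418  0.2105 -0.282 ] -16.15642627402627
[[-0.409   0.2623]
 [ 0.6021  0.4578]
 [ 0.0711 -0.626 ]
 [-0.1995 -0.1401]]
reader [ 0.5406  0.206  -0.2586] -14.819150264148659
[[-0.1589 -0.3009]
 [ 0.24   -0.0551]
 [-0.0832  0.4097]]
reader [ 0.5415  0.2099 -0.2748] -15.747439620206901
[[-0.1874  0.5055]
 [ 0.9003  0.4245]
 [ 0.1399 -0.4292]
 [-0.0491 -0.2153]
 [-0.2158 -0.993 ]
 [ 0.0602 -0.5823]
 [ 0.3317 -0.0144]]
stand base top [0.5688 0.035  0.006 ]
stand base top [ 0.5489 -0.0766  0.006 ]
stand base top [ 0.4998 -0.0648  0.006 ]
stand base top [0.5252 0.0438 0.006 ]
tile top [0.5408 0.0351 0.068 ]
tile top [0.5495 0.0314 0.068 ]
tile top [ 0.5309 -0.0572  0.068 ]
tile top [ 0.5214 -0.0537  0.068 ]
tile top? [0.5538 0.0252 0.068 ]
tile top? [ 0.54   -0.0671  0.068 ]
tile top? [ 0.5185 -0.0608  0.068 ]
tile top? [0.5344 0.026  0.068 ]
```

```bash
python3 - <<'E'
from h import *
def tri(a,b):
    o=[];
    f=lambda p:np.r_[proj("top",p)-a,proj("side",p)-b]
    r=least_squares(f,[.5,0,.05]);return r.x,np.abs(r.fun).max()
print("blackcase corner top",tri((275,194),(321,183)))
for uv in[(465,225),(482,150),(555,243),(522,310)]: print(uv,ray("top",*uv,0),ray("top",*uv,.15))
crop("pics/top0.png","pics/t6.png",440,110,180,150,4.4)
crop("pics/side0.png","pics/s6.png",280,130,220,270,2.2)
E
```

```text
blackcase corner top (array([ 0.578 , -0.0034,  0.0421]), np.float64(0.8980378230298243))
(465, 225) [ 0.4778 -0.6321  0.    ] [ 0.468 -0.59   0.15 ]
(482, 150) [ 0.7317 -0.6979  0.    ] [ 0.699  -0.6499  0.15  ]
(555, 243) [ 0.419  -0.9267  0.    ] [ 0.4145 -0.8581  0.15  ]
(522, 310) [ 0.2019 -0.8078  0.    ] [ 0.2169 -0.7499  0.15  ]
```

View pics/t6.png

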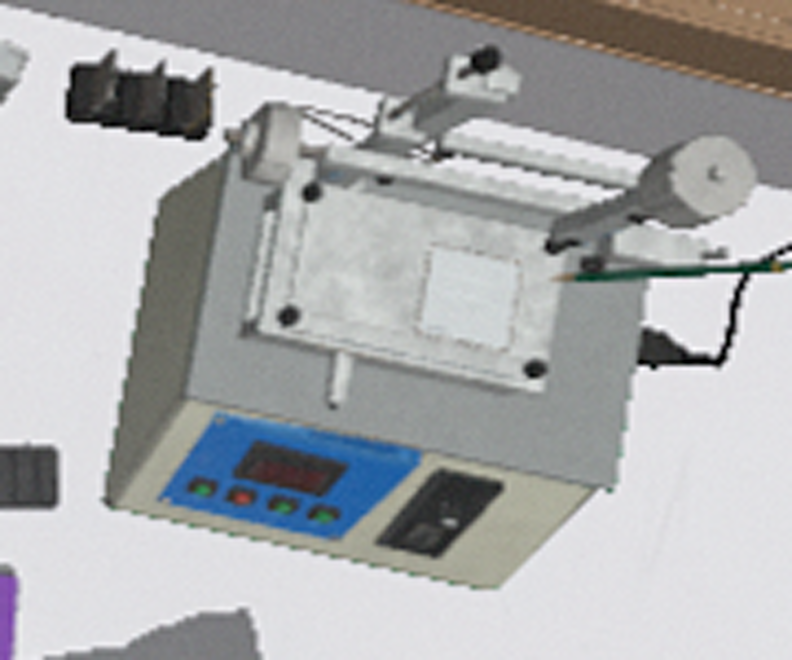

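View pics/s6.png

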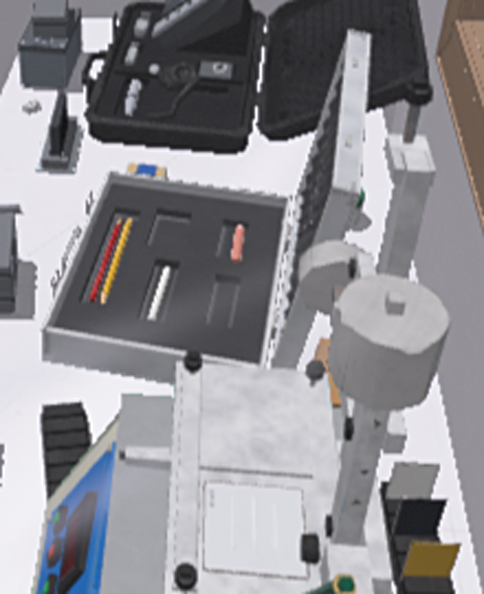

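```bash
cat >> h.py <<'E'
from scipy.spatial.transform import Rotation as Ro
def go(x,y,z,jaw):
    s=monitor.get_state();R=Ro.from_quat(s["tcp_rot"]);M=R.as_matrix()
    a=np.radians(jaw);best=None
    for k in(0,np.pi):
        t=np.array([np.cos(a+k),np.sin(a+k),0]);zz=np.array([0,0,-1.]);
        D=Ro.from_matrix(np.c_[np.cross(t,zz),t,zz])
        rv=(R.inv()*D).as_rotvec()
        if best is None or np.linalg.norm(rv)<np.linalg.norm(best):best=rv
    d=M.T@(np.array([x,y,z])-s["tcp_pos"])*1000
    print("t %.2f"%s["t"],"pos",s["tcp_pos"],"w %.4f"%s["gripper_width"],"F",s["ft_force"],"q7 %.2f"%s["joint_positions"][6])
    print("   shift mm",d.round(1),"rotvec",best.round(3), "jaw now %.1f"%np.degrees(np.arctan2(M[1,1],M[0,1])))
E
python3 -c "
from h import *
go(.44,-.25,.26,-6.5)"
```

```text
t 0.10 pos [ 0.1787 -0.6242  0.2096] w 0.0856 F [ 0.0711 -0.8306 -0.1217] q7 -0.04
   shift mm [ 354.2 -287.9  -49.8] rotvec [-0.002 -0.001 -1.178] jaw now -74.0
```

Candidates, top picture: the grey case on the reader (202,201) is the one to move. The two-high grey pile (361,234) is the destination. The purple box (434,253) is the look-alike, and the black ribbed block (436,218) isn't a case. The close crops t3/t4 confirm this: the first lies on the dark roof with its top at 112 mm, and the second shows two layers. Next I swing towards the pile area, high up.

```bash
python3 -m handwheel '[-1,40,-32,-30,0,0,-0.14, -1,85,-70,-50,0,0,-0.29, -1,130,-106,-50,0,0,-0.44, -1,175,-142,-50,0,0,-0.59, -1,220,-179,-50,0,0,-0.74, -1,265,-215,-50,0,0,-0.89, -1,310,-252,-50,0,0,-1.04, -1,354,-288,-50,0,0,-1.178]' 40; python3 -c "
from h import *
go(.543,.218,.20,-6.5)"
```

```text
t: 1.1
tcp_pos: [0.4405, -0.2489, 0.2604]
tcp_rot: [0.745, 0.667, -0.0, -0.0]
ft_force: [0.9, 0.1, 0.6]
gripper_width: 0.0855
t 1.10 pos [ 0.4405 -0.2489  0.2604] w 0.0855 F [0.9492 0.1448 0.6036] q7 0.19
   shift mm [475.3  50.9  60.4] rotvec [-0.    -0.     0.004] jaw now -6.3
```

```bash
python3 -m handwheel '[-1,58,6,0,0,0,0, -1,118,13,0,0,0,0, -1,178,19,10,0,0,0, -1,238,26,20,0,0,0, -1,298,32,30,0,0,0, -1,358,38,40,0,0,0, -1,417,45,50,0,0,0, -1,475,51,60,0,0,0]'; python3 - <<'E'
from h import *
go(.543,.218,.085,-6.5)
for n in("side","top"): cv2.imwrite(f"pics/{n}1.png",cams.capture(n)[:,:,::-1])
crop("pics/side1.png","pics/s7.png",240,60,140,130,5)
crop("pics/top1.png","pics/t7.png",160,140,180,110,4.4)
E
```

```text
t: 2.1
tcp_pos: [0.5449, 0.217, 0.1999]
tcp_rot: [0.746, 0.666, -0.0, 0.0]
ft_force: [1.2, -0.4, 1.1]
gripper_width: 0.0851
t 2.10 pos [0.5449 0.217  0.1999] w 0.0851 F [ 1.1862 -0.3756  1.0686] q7 -0.79
   shift mm [  0.8  -1.9 114.9] rotvec [-0.     0.001 -0.001] jaw now -6.6
```

View pics/s7.png

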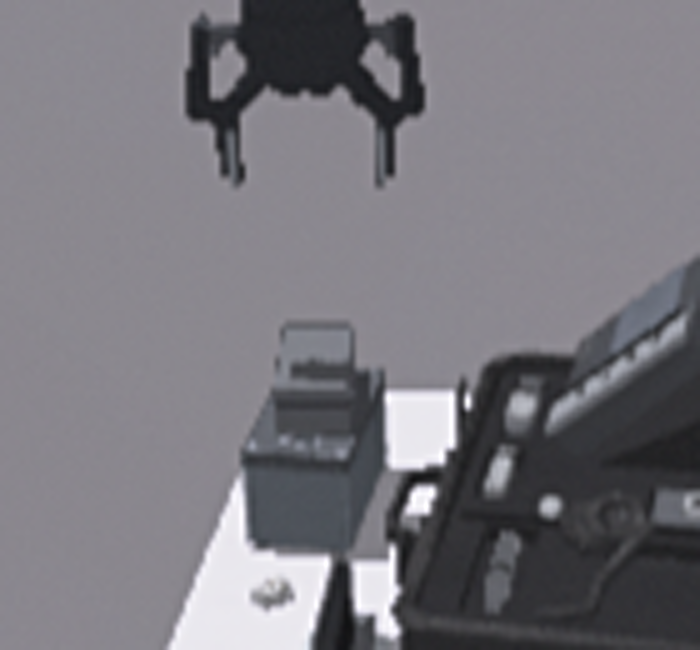

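View pics/t7.png

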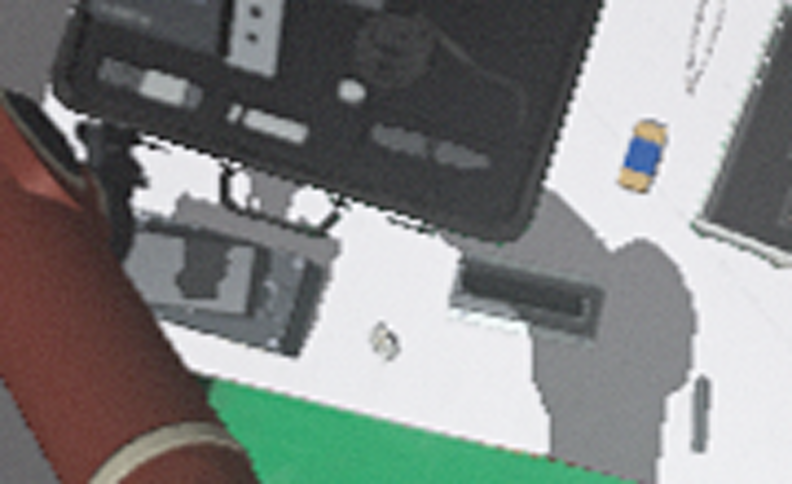

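```bash
python3 -m handwheel '[-1,1,-2,40,0,0,0, -1,1,-2,80,0,0,0, -1,1,-2,105,0,0,0, -1,1,-2,120,0,0,0, -1,1,-2,120,0,0,0]'; python3 -c "
from h import *
go(.543,.218,.08,-6.5)"
```

```text
t: 2.82
tcp_pos: [0.5422, 0.2161, 0.0798]
tcp_rot: [0.746, 0.666, -0.001, -0.0]
ft_force: [-0.1, 0.4, 0.8]
gripper_width: 0.0856
t 2.83 pos [0.5422 0.2161 0.0798] w 0.0856 F [-0.0777  0.4445  0.8099] q7 -0.87
   shift mm [ 1.9  0.5 -0.2] rotvec [-0.002  0.001 -0.001] jaw now -6.5
```

```bash
python3 -m handwheel '[-0.3,2,1,0,0,0,0, 0,2,1,0,0,0,0, 0.3,2,1,0,0,0,0, 0.6,2,1,0,0,0,0, 1,2,1,0,0,0,0, 1,2,1,0,0,0,0, 1,2,1,0,0,0,0, 1,2,1,0,0,0,0]' 40; python3 -c "
from h import *
go(.543,.218,.08,-6.5)"
```

```text
t: 3.82
tcp_pos: [0.5448, 0.2194, 0.0821]
tcp_rot: [0.746, 0.666, 0.001, 0.0]
ft_force: [-0.3, 0.7, 5.7]
gripper_width: 0.0483
t 3.83 pos [0.5448 0.2194 0.0821] w 0.0483 F [-0.3275  0.6735  5.7033] q7 -0.87
   shift mm [-1.6 -1.7  2.1] rotvec [ 0.002 -0.002 -0.   ] jaw now -6.5
```

```bash
python3 -m handwheel '[1,0,0,-10,0,0,0, 1,0,0,-40,0,0,0, 1,0,0,-85,0,0,0, 1,0,0,-130,0,0,0, 1,0,0,-130,0,0,0]'; python3 - <<'E'
from h import *
go(.48,0,.22,-5.2)
for n in("side","top"): cv2.imwrite(f"pics/{n}2.png",cams.capture(n)[:,:,::-1])
crop("pics/side2.png","pics/s8.png",260,40,100,150,4)
crop("pics/top2.png","pics/t8.png",160,160,100,80,7.5)
E
```

```text
t: 4.45
tcp_pos: [0.5459, 0.22, 0.2147]
tcp_rot: [0.746, 0.666, 0.004, 0.001]
ft_force: [-0.1, 0.3, -1.6]
gripper_width: 0.0487
t 4.45 pos [0.5459 0.22   0.2147] w 0.0487 F [-0.1385  0.2803 -1.6217] q7 -0.79
   shift mm [-226.   -40.4   -6.6] rotvec [ 0.007 -0.004 -0.023] jaw now -6.5
```

View pics/s8.png

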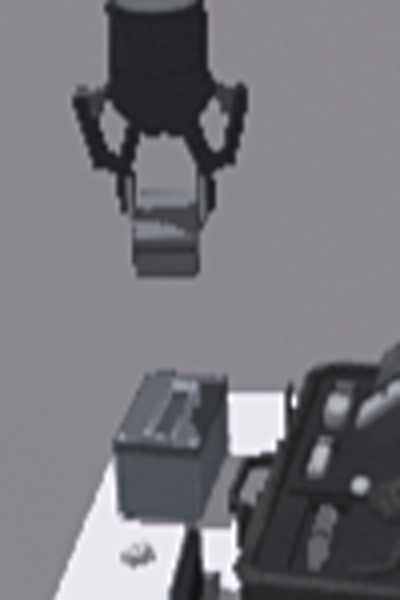

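View pics/t8.png

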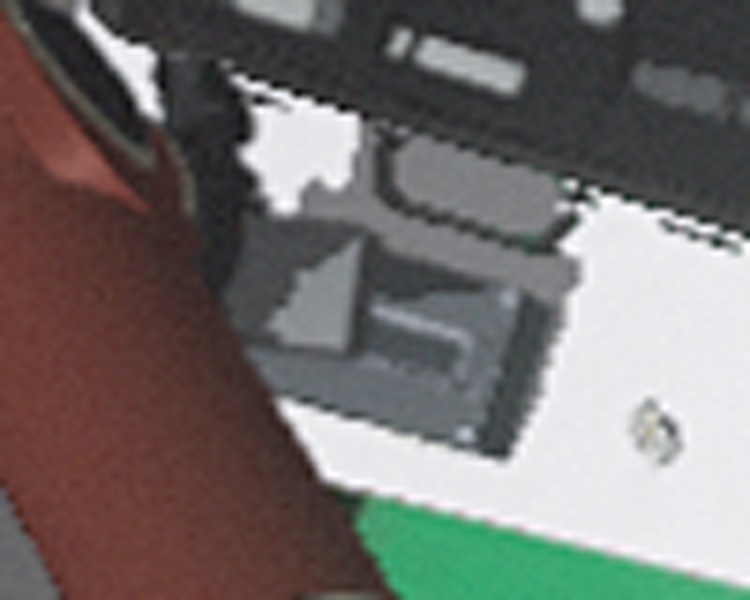

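```bash
python3 -c "
from h import *
go(.438,-.283,.16,-5.2)"
python3 -m handwheel '[1,-40,-4,0,0,0,0, 1,-95,-10,0,0,0,0, 1,-150,-16,0,0,0,0, 1,-205,-22,0,0,0,-0.01, 1,-260,-28,0,0,0,-0.02, 1,-315,-34,0,0,0,-0.02, 1,-370,-40,0,0,0,-0.02, 1,-420,-45,0,0,0,-0.02]'; python3 - <<'E'
from h import *
go(.438,-.283,.14,-5.2)
E
```

```text
t 4.55 pos [0.5434 0.218  0.2103] w 0.0481 F [-0.5157 -0.7036 -2.2327] q7 -0.79
   shift mm [-509.7  -47.6   50.9] rotvec [-0.001  0.001 -0.023] jaw now -6.5
t: 5.55
tcp_pos: [0.4491, -0.1954, 0.2087]
tcp_rot: [0.74, 0.673, -0.001, -0.002]
ft_force: [0.8, -0.2, -2.1]
gripper_width: 0.0487
t 5.55 pos [ 0.4491 -0.1954  0.2087] w 0.0487 F [ 0.8496 -0.2444 -2.0672] q7 0.04
   shift mm [-88.4  -2.4  68.7] rotvec [-0.004 -0.001 -0.004] jaw now -5.4
```

```bash
python3 -m handwheel '[1,-35,-1,10,0,0,0, 1,-70,-2,30,0,0,0, 1,-88,-2,55,0,0,0, 1,-88,-2,68,0,0,0, 1,-88,-2,68,0,0,0, 1,-88,-2,68,0,0,0]'; python3 - <<'E'
from h import *
go(.438,-.283,.078,-5.2)
for n in("side","top"): cv2.imwrite(f"pics/{n}3.png",cams.capture(n)[:,:,::-1])
crop("pics/side3.png","pics/s9.png",240,150,80,130,4.6)
crop("pics/top3.png","pics/t9.png",300,160,120,110,5.4)
E
```

```text
t: 6.3
tcp_pos: [0.4421, -0.2795, 0.1431]
tcp_rot: [0.739, 0.674, 0.001, 0.0]
ft_force: [0.1, -0.7, -1.4]
gripper_width: 0.0485
t 6.30 pos [ 0.4421 -0.2795  0.1431] w 0.0485 F [ 0.0562 -0.6688 -1.403 ] q7 0.15
   shift mm [-3.9 -3.9 65.1] rotvec [ 0.001 -0.    -0.001] jaw now -5.2
```

View pics/s9.png

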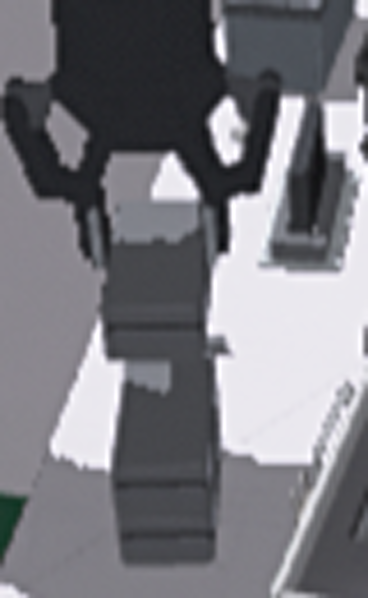

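View pics/t9.png

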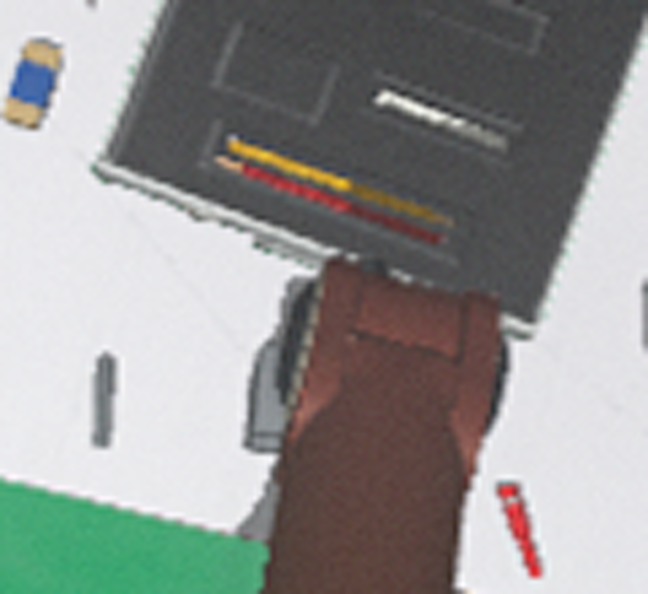

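```bash
python3 - <<'E'
from h import *
go(.438,-.283,.078,-5.2)
cv2.imwrite("pics/side4.png",cams.capture("side")[:,:,::-1])
go(.438,-.283,.078,-5.2)
crop("pics/side4.png","pics/s10.png",256,190,40,42,14)
crop("pics/side4.png","pics/s11.png",256,236,40,42,14)
E
```

```text
t 6.40 pos [ 0.4422 -0.2801  0.1436] w 0.0487 F [-0.9133 -0.3705 -1.3028] q7 0.15
   shift mm [-3.2 -4.  65.6] rotvec [ 0.002  0.    -0.001] jaw now -5.3
t 6.45 pos [ 0.4421 -0.2803  0.1435] w 0.0489 F [ 0.2624 -0.0254 -1.6333] q7 0.15
   shift mm [-3.  -3.9 65.5] rotvec [ 0.002  0.001 -0.002] jaw now -5.3
```

View pics/s10.png

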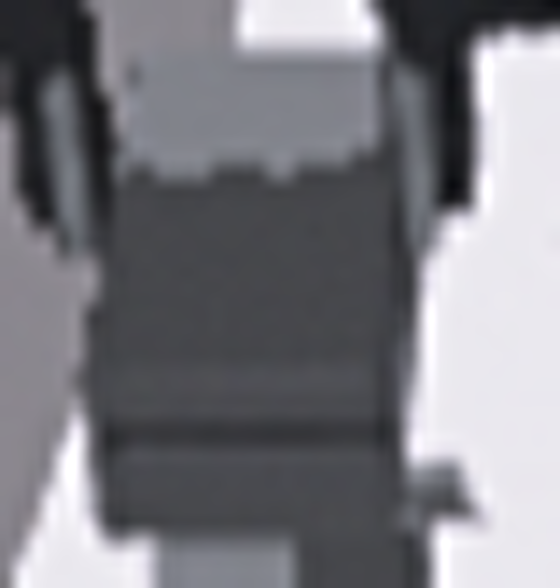

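View pics/s11.png

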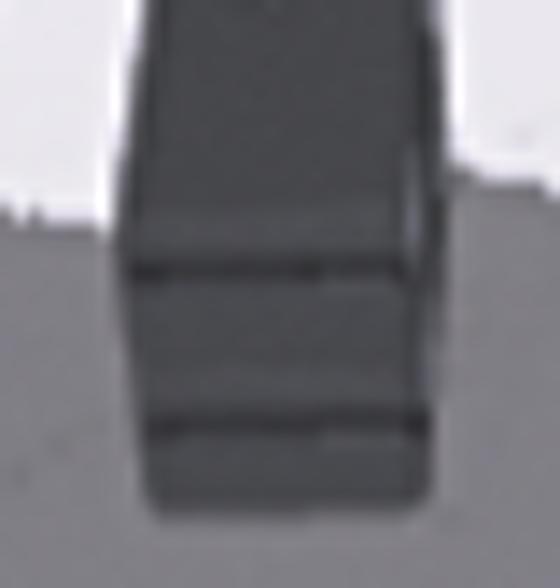

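```bash
python3 - <<'E'
from h import *
def at_y(n,u,v,y):
    c=cams.calibration(n);K=np.array(c["intrinsics"]);T=np.array(c["T"])
    d=T[:3,:3]@np.linalg.solve(K,[u,v,1.]);o=T[:3,3];return o+d*(y-o[1])/d[1]
low=px([(155,515),(428,515)],256,236,14)
for p in low: print("lower bottom",ray("side",*p,0.0))
m=np.mean([ray("side",*p,0.0)[1] for p in low])
for p in px([(150,425),(430,425),(130,270),(410,270)],256,236,14): print("seam",at_y("side",*p,m))
for zz in(.024,.026):
  for p in px([(150,425),(430,425)],256,236,14): print("lseam",zz,ray("side",*p,zz))
  for p in px([(130,270),(410,270)],256,236,14): print("useam",zz,ray("side",*p,.036+zz))
  for p in px([(105,435),(395,435)],256,190,14): print("hseam",zz,ray("side",*p,.1375+zz))
  for p in px([(115,530),(395,530)],256,190,14): print("hbot",zz,ray("side",*p,.1375))
E
```

```text
lower bottom [ 0.4097 -0.3233  0.    ]
lower bottom [ 0.4576 -0.3295  0.    ]
seam [ 0.411  -0.3264  0.0245]
seam [ 0.4593 -0.3264  0.0186]
seam [ 0.4109 -0.3264  0.0607]
seam [ 0.4583 -0.3264  0.0551]
lseam 0.024 [ 0.411  -0.3258  0.024 ]
lseam 0.024 [ 0.4594 -0.3321  0.024 ]
useam 0.024 [ 0.4109 -0.3256  0.06  ]
useam 0.024 [ 0.4584 -0.3318  0.06  ]
hseam 0.024 [ 0.4162 -0.3237  0.1615]
hseam 0.024 [ 0.4628 -0.33    0.1615]
hbot 0.024 [ 0.4156 -0.3182  0.1375]
hbot 0.024 [ 0.4614 -0.3243  0.1375]
lseam 0.026 [ 0.4112 -0.328   0.026 ]
lseam 0.026 [ 0.4595 -0.3342  0.026 ]
useam 0.026 [ 0.411  -0.3278  0.062 ]
useam 0.026 [ 0.4584 -0.334   0.062 ]
hseam 0.026 [ 0.4164 -0.3263  0.1635]
hseam 0.026 [ 0.4628 -0.3326  0.1635]
hbot 0.026 [ 0.4156 -0.3182  0.1375]
hbot 0.026 [ 0.4614 -0.3243  0.1375]
```

```bash
python3 -c "
from h import *
go(.4375,-.283,.086,-5.2)"
python3 -m handwheel '[1,-2.5,-4.5,20,0,0,0, 1,-2.5,-4.5,40,0,0,0, 1,-2.5,-4.5,57,0,0,0, 1,-2.5,-4.5,57,0,0,0, 1,-2.5,-4.5,57,0,0,0]'; python3 - <<'E'
from h import *
go(.4375,-.283,.0785,-5.2)
cv2.imwrite("pics/side5.png",cams.capture("side")[:,:,::-1])
go(.4375,-.283,.0785,-5.2)
crop("pics/side5.png","pics/s12.png",252,206,48,68,11)
E
```

```text
t 6.45 pos [ 0.4421 -0.2803  0.1435] w 0.0489 F [ 0.2624 -0.0254 -1.6333] q7 0.15
   shift mm [-3.  -4.4 57.5] rotvec [ 0.002  0.001 -0.002] jaw now -5.3
t: 7.08
tcp_pos: [0.4374, -0.2831, 0.0866]
tcp_rot: [0.739, 0.673, 0.0, 0.001]
ft_force: [0.0, -0.6, -1.6]
gripper_width: 0.0488
t 7.08 pos [ 0.4374 -0.2831  0.0866] w 0.0488 F [ 0.0034 -0.6386 -1.5961] q7 0.11
   shift mm [0.1 0.1 8.1] rotvec [ 0.002  0.001 -0.003] jaw now -5.4
t 7.12 pos [ 0.4374 -0.2832  0.0867] w 0.0488 F [ 0.4455 -0.2533 -1.9307] q7 0.11
   shift mm [0.2 0.1 8.2] rotvec [ 0.002  0.001 -0.003] jaw now -5.4
```

View pics/s12.png

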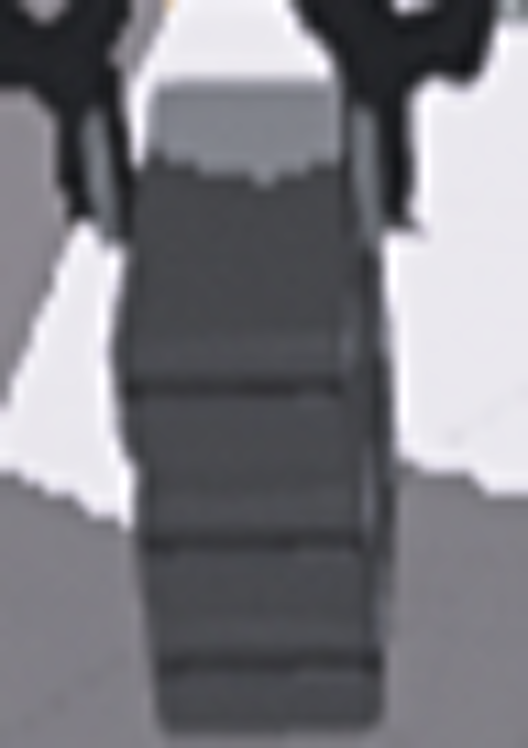

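```bash
python3 -m handwheel '[1,0,0,4,0,0,0, 1,0,0,7,0,0,0, 1,0,0,7,0,0,0]'; python3 -c "
from h import *
go(.4375,-.283,.0785,-5.2)"
```

```text
t: 7.5
tcp_pos: [0.4363, -0.2829, 0.0784]
tcp_rot: [0.74, 0.673, -0.0, -0.0]
ft_force: [0.4, 0.2, -1.9]
gripper_width: 0.0486
t 7.50 pos [ 0.4363 -0.2829  0.0784] w 0.0486 F [ 0.3729  0.1658 -1.8835] q7 0.11
   shift mm [ 0.   1.2 -0.1] rotvec [-0.001 -0.    -0.003] jaw now -5.4
```

```bash
python3 -m handwheel '[1,0,1,1,0,0,0, 1,0,1,1,0,0,0]'; python3 -m handwheel '[1,0,0,1,0,0,0, 1,0,0,1,0,0,0]'
```

```text
t: 7.75
tcp_pos: [0.437, -0.2831, 0.0782]
tcp_rot: [0.74, 0.673, -0.001, -0.0]
ft_force: [-2.7, 0.8, 5.2]
gripper_width: 0.0487
t: 8.0
tcp_pos: [0.437, -0.2831, 0.0781]
tcp_rot: [0.74, 0.673, -0.001, -0.0]
ft_force: [-4.8, 1.1, 12.5]
gripper_width: 0.0488
```

```bash
python3 -m handwheel '[1,0,0,-1.5,0,0,0, 1,0,0,-1.5,0,0,0, 0.2,0,0,-1.5,0,0,0, 0,0,0,-1.5,0,0,0, -0.3,0,0,-1.5,0,0,0, -0.6,0,0,-1.5,0,0,0, -0.6,0,0,-1.5,0,0,0, -0.6,0,0,-1.5,0,0,0]'; python3 -c "
from h import *
go(.437,-.283,.2,-15)"
```

```text
t: 9.0
tcp_pos: [0.4375, -0.2831, 0.0781]
tcp_rot: [0.74, 0.673, 0.0, -0.0]
ft_force: [1.0, -0.1, -0.7]
gripper_width: 0.0681
t 9.00 pos [ 0.4375 -0.2831  0.0781] w 0.0681 F [ 1.0254 -0.0991 -0.7128] q7 0.11
   shift mm [   0.    -0.5 -121.9] rotvec [-0.    -0.     0.168] jaw now -5.4
```

```bash
python3 -m handwheel '[-0.6,0,0,-20,0,0,0, -0.6,0,0,-60,0,0,0, -0.6,0,0,-115,0,0,0, -0.6,40,0,-120,0,0,0, -0.6,90,0,-120,0,0,0, -0.6,140,0,-120,0,0,0, -0.6,140,0,-120,0,0,0]'; python3 - <<'E'
from h import *
go(.535,-.013,.15,-15)
for n in("side","top"): cv2.imwrite(f"pics/{n}6.png",cams.capture(n)[:,:,::-1])
E
```

```text
t: 9.88
tcp_pos: [0.4512, -0.1387, 0.1987]
tcp_rot: [0.736, 0.677, 0.001, -0.0]
ft_force: [-0.8, -0.5, 0.3]
gripper_width: 0.0681
t 9.88 pos [ 0.4512 -0.1387  0.1987] w 0.0681 F [-0.7756 -0.5229  0.2792] q7 -0.07
   shift mm [132.3  72.8  49. ] rotvec [ 0.001 -0.002  0.177] jaw now -4.9
```

View pics/side6.png

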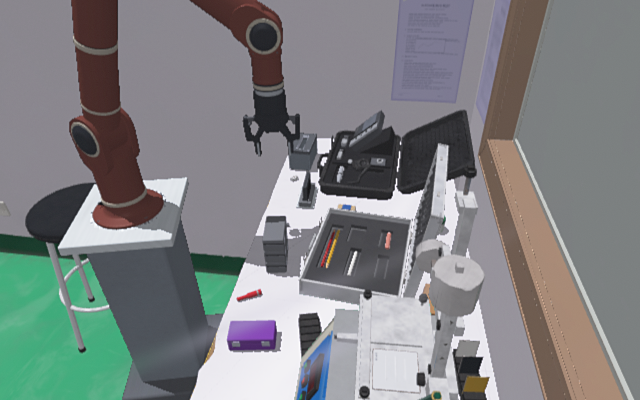

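View pics/top6.png

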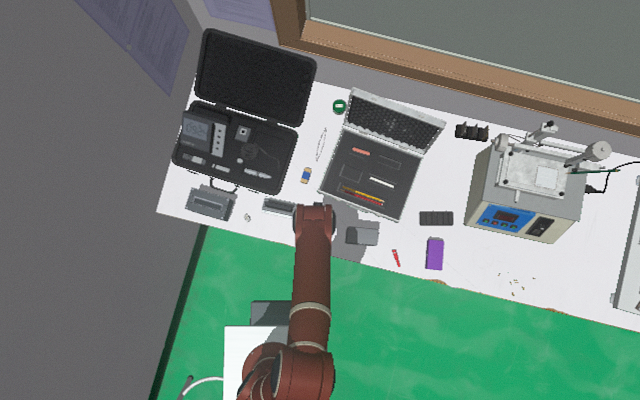

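```bash
python3 - <<'E'
from h import *
crop("pics/side6.png","pics/s13.png",255,205,45,75,8)
crop("pics/top6.png","pics/t13.png",180,178,60,48,13)
crop("pics/side6.png","pics/s14.png",280,125,45,50,12)
crop("pics/top6.png","pics/t14.png",335,210,50,45,12)
E
```

```text
(no output)
```

View pics/s13.png

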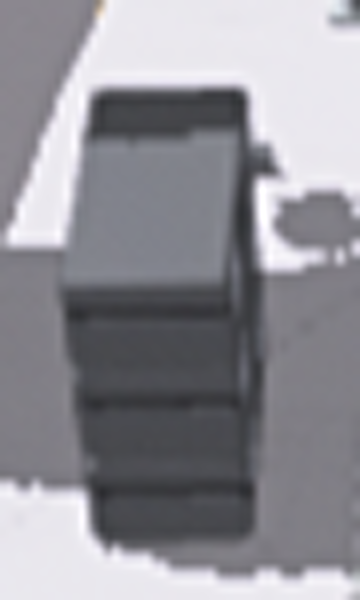

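View pics/t13.png

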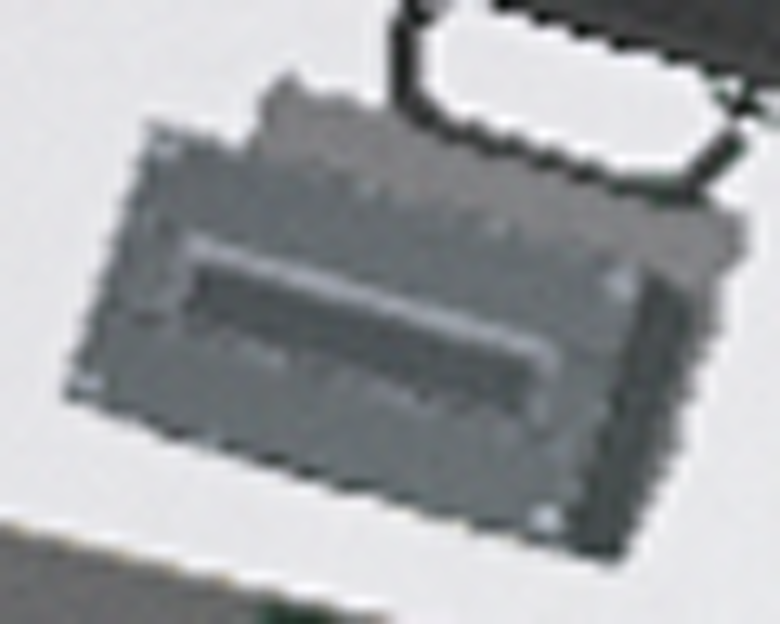

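View pics/s14.png

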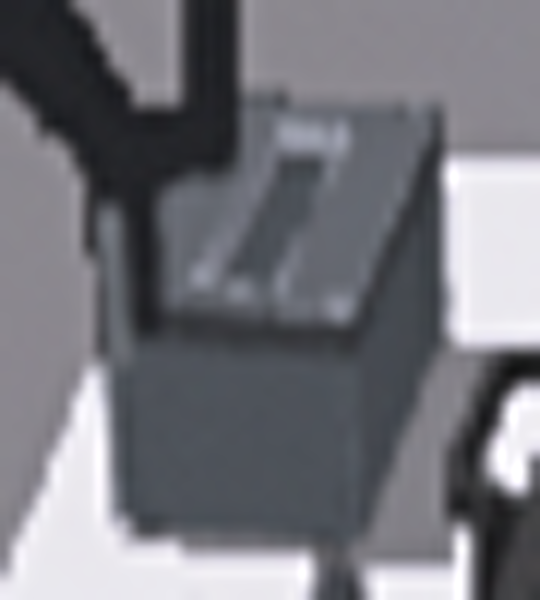

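View pics/t14.png

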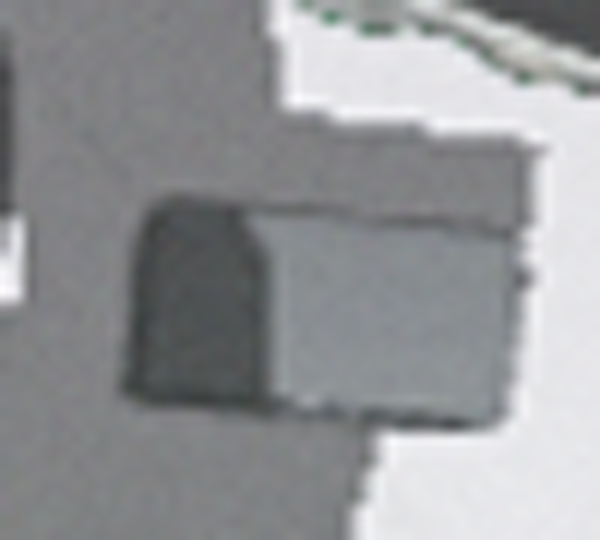

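```bash
python3 - <<'E'
from h import *
P=px([(160,145),(625,280),(548,520),(90,382)],180,178,13)
W=[ray("top",*p,.076)[:2] for p in P];print(np.array(W),np.mean(W,0))
for a,b in((0,1),(3,2)):
    d=W[a]-W[b];print("yaw y-dir",np.degrees(np.arctan2(d[1],d[0]))-90)
for a,b in((0,3),(1,2)):
    d=W[a]-W[b];print("yaw x-dir",np.degrees(np.arctan2(d[1],d[0])),np.linalg.norm(d))
M=px([(185,240),(550,350),(525,415),(165,320)],180,178,13)
V=[ray("top",*p,.076)[:2] for p in M];print(np.array(V),np.mean(V,0))
M=px([(200,262),(535,365)],180,178,13)
V=[ray("top",*p,.076)[:2] for p in M];d=V[0]-V[1];print("hole top edge",np.array(V),np.linalg.norm(d),np.degrees(np.arctan2(d[1],d[0]))-90)
S=px([(345,130),(285,130),(205,275),(285,285)],280,125,12)
V=[ray("side",*p,.076)[:2] for p in S];print("side",np.array(V),np.mean(V,0))
S=px([(345,305),(425,105)],280,125,12)
V=[ray("side",*p,.076)[:2] for p in S];print("side screws",np.array(V))
crop("pics/side6.png","pics/s15.png",292,130,25,26,30)
E
```

```text
[[0.5875 0.2605]
 [0.5541 0.1447]
 [0.4949 0.162 ]
 [0.5286 0.2756]] [0.5413 0.2107]
yaw y-dir -16.05993696303426
yaw y-dir -16.540933142423995
yaw x-dir -14.473438769765732 0.060747698767155876
yaw x-dir -16.32944131560612 0.06172025320346444
[[0.5638 0.2535]
 [0.5368 0.1627]
 [0.5207 0.1684]
 [0.544  0.2577]] [0.5413 0.2105]
hole top edge [[0.5584 0.2496]
 [0.5331 0.1662]] 0.08709409842910494 -16.91324535645792
side [[0.5646 0.2527]
 [0.5474 0.2553]
 [0.519  0.1708]
 [0.5404 0.1619]] [0.5429 0.2102]
side screws [[0.5558 0.1482]
 [0.5891 0.2653]]
```

View pics/s15.png

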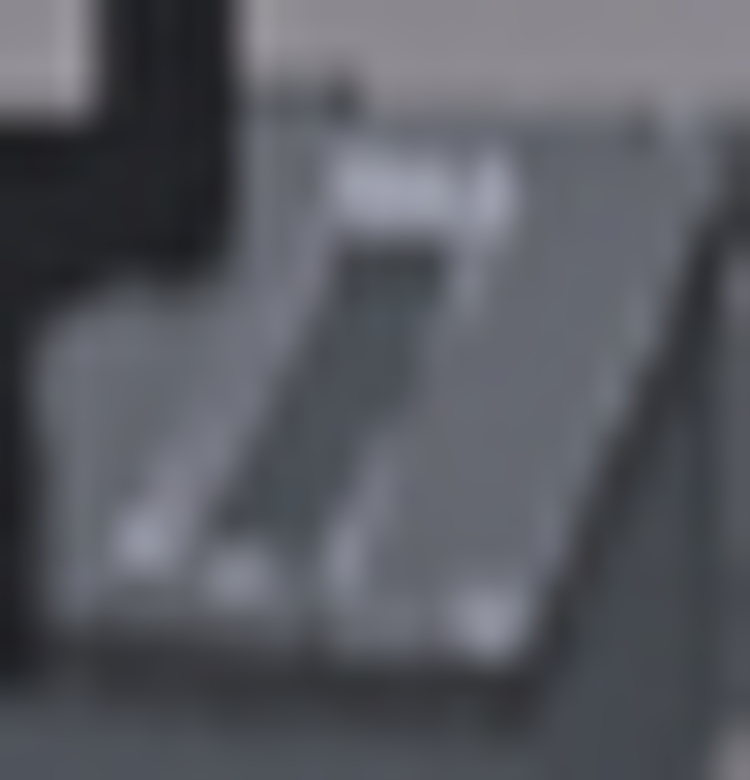

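```bash
python3 - <<'E'
from h import *
crop("pics/top0.png","pics/t15.png",260,194,40,27,20)
crop("pics/side6.png","pics/s16.png",290,164,36,48,12)
E
```

```text
(no output)
```

View pics/t15.png

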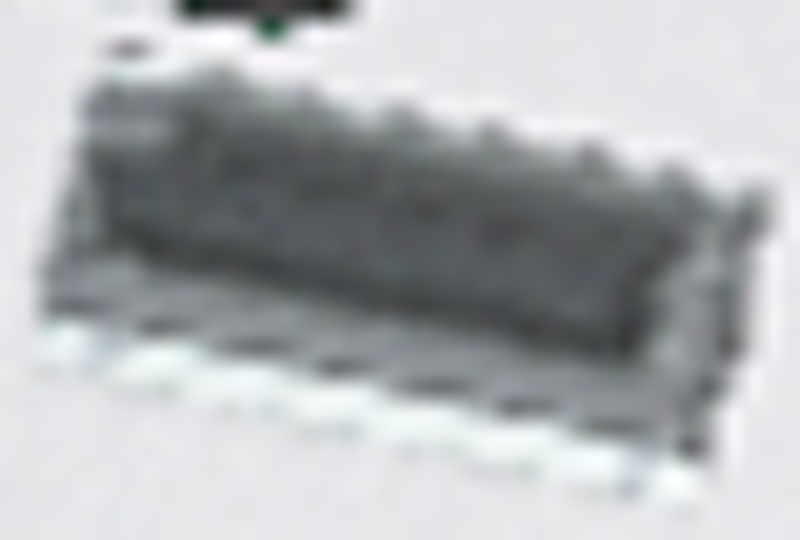

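View pics/s16.png

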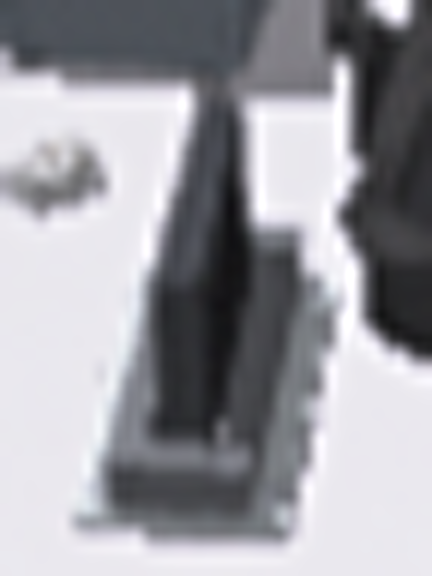

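```bash
python3 - <<'E'
from h import *
P=px([(90,75),(765,200),(700,485),(45,335)],260,194,20)
ot=[(1,1),(1,-1),(-1,-1),(-1,1)]
a=[("top",(sx*.027,sy*.056,.004),p) for p,(sx,sy) in zip(P,ot)]
S=px([(80,525),(290,535),(335,300)],290,164,12)
b=[("side",l,p) for l,p in zip([(-.027,-.056,.003),(.027,-.056,.003),(.027,.056,.006)],S)]
for o in(a,b,a+b): x,r=fit(o,[.53,-.01,-.2]);print("stand",x,np.degrees(x[2]));print(r.round(1).tolist())
S=px([(198,80),(242,85),(205,285),(157,275)],290,164,12)
b=[("side",l,p) for l,p in zip([(-.00625,.044,.068),(.00625,.044,.068),(.00625,-.044,.068),(-.00625,-.044,.068)],S)]
x,r=fit(b,[.53,-.01,-.2]);print("tile side",x,np.degrees(x[2]));print(r.round(1).tolist())
# top: overlay
x=[.5355,-.0125,np.radians(-12.5)]
im=cv2.imread("pics/top0.png")[194:221,260:300];im=cv2.resize(im,None,fx=20,fy=20,interpolation=cv2.INTER_CUBIC)
im2=cv2.imread("pics/side6.png")[164:212,290:326];im2=cv2.resize(im2,None,fx=12,fy=12,interpolation=cv2.INTER_CUBIC)
c,s=np.cos(x[2]),np.sin(x[2])
def dr(lx,ly,z,col):
    for n,I,o,f in(("top",im,(260,194),20),("side",im2,(290,164),12)):
        q=[((proj(n,[x[0]+c*i*lx/2-s*j*ly/2,x[1]+s*i*lx/2+c*j*ly/2,z])-o+.5)*f-.5) for i,j in ot]
        cv2.polylines(I,[np.array(q).astype(int)],True,col,1)
dr(.0125,.088,.068,(0,0,255));dr(.054,.112,.006,(0,255,0));dr(.017,.094,.022,(255,0,0))
cv2.imwrite("pics/o1.png",im);cv2.imwrite("pics/o2.png",im2)
E
```

```text
stand [ 0.5353 -0.0154 -0.1906] -10.922447430912149
[[0.8, -1.1], [-0.2, -0.9], [-0.1, 0.6], [-0.3, 1.7]]
stand [ 0.5355 -0.017  -0.2007] -11.500863485797792
[[-0.4, 0.5], [0.2, 0.3], [0.2, -1.8]]
stand [ 0.5354 -0.0158 -0.1971] -11.293618145116582
[[0.9, -1.2], [-0.0, -0.9], [-0.1, 0.7], [-0.2, 1.6], [-0.4, 0.2], [0.2, 0.1], [0.1, -2.0]]
tile side [ 0.536  -0.0118 -0.1918] -10.987063175681753
[[-0.2, 0.5], [0.2, 0.2], [0.1, -0.7], [-0.2, 0.0]]
```

View pics/o1.png

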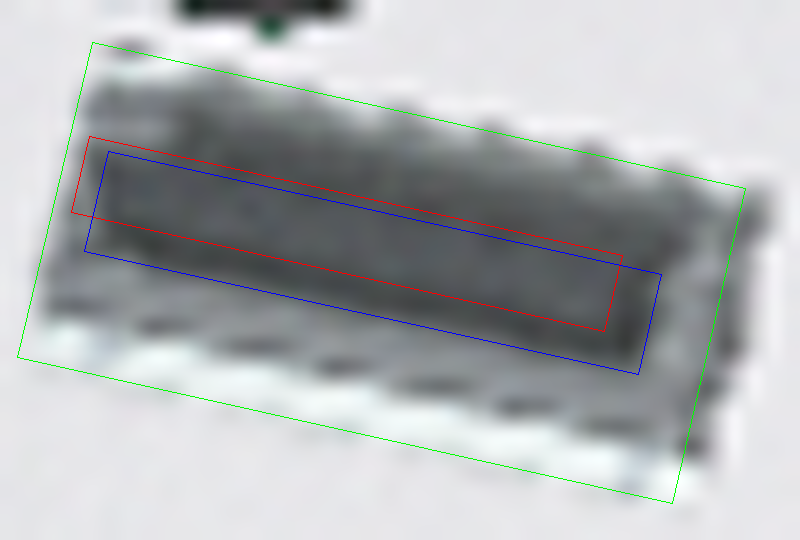

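View pics/o2.png

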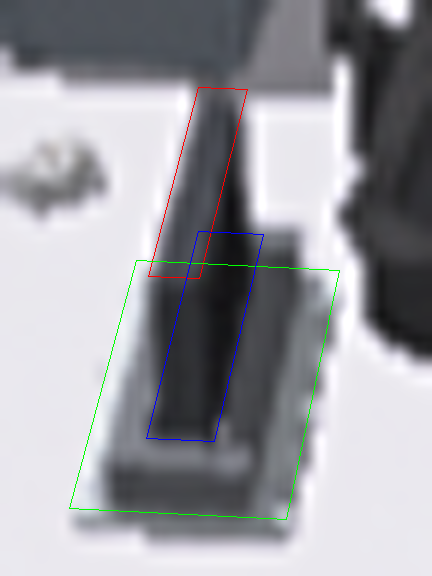

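```bash
python3 -c "
from h import *
go(.5355,-.0135,.12,-12)"
```

```text
t 9.97 pos [ 0.4506 -0.1438  0.1982] w 0.0683 F [-1.0032 -0.3555 -0.1301] q7 -0.07
   shift mm [137.6  72.4  78.1] rotvec [0.    0.001 0.117] jaw now -5.3
```

```bash
python3 -m handwheel '[0,40,21,0,0,0,0.04, 0,85,45,10,0,0,0.08, 0,120,65,35,0,0,0.117, 0,138,72,60,0,0,0.117, 0,138,72,78,0,0,0.117, 0,138,72,78,0,0,0.117, 0,138,72,78,0,0,0.117]'; python3 - <<'E'
from h import *
go(.5355,-.0135,.041,-12)
for n in("side","top"): cv2.imwrite(f"pics/{n}7.png",cams.capture(n)[:,:,::-1])
go(.5355,-.0135,.041,-12)
crop("pics/side7.png","pics/s17.png",280,120,60,90,6.6)
crop("pics/top7.png","pics/t17.png",240,170,90,60,7)
E
```

```text
t: 10.85
tcp_pos: [0.5358, -0.0146, 0.1206]
tcp_rot: [0.778, 0.628, 0.0, 0.0]
ft_force: [0.0, 0.2, 0.3]
gripper_width: 0.0427
t 10.85 pos [ 0.5358 -0.0146  0.1206] w 0.0427 F [0.0304 0.2468 0.319 ] q7 -0.52
   shift mm [ 1.  -0.6 79.6] rotvec [ 0.001  0.    -0.004] jaw now -12.2
t 10.95 pos [ 0.536  -0.014   0.1211] w 0.0429 F [-0.7357 -0.0008  0.733 ] q7 -0.53
   shift mm [ 0.4 -0.8 80.1] rotvec [ 0.002 -0.    -0.003] jaw now -12.2
```

View pics/s17.png

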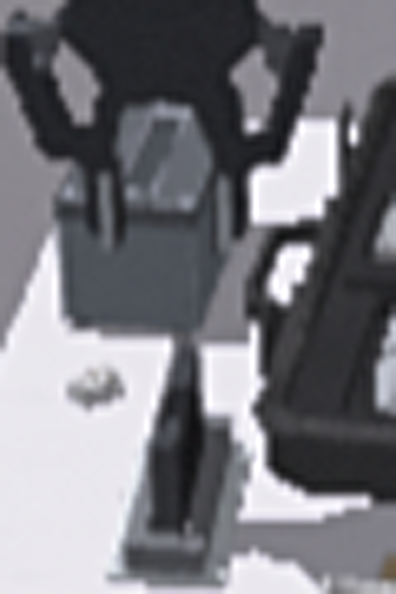

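View pics/t17.png

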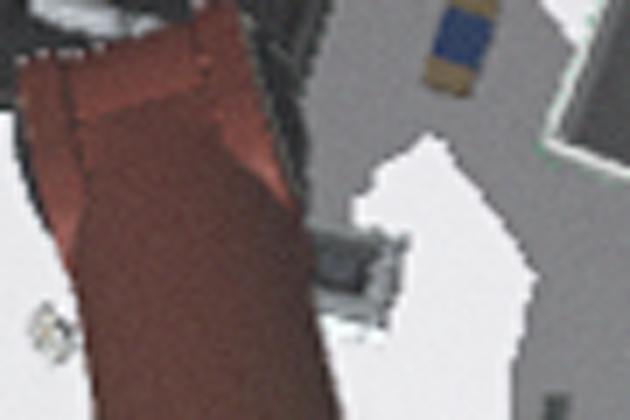

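```bash
python3 -m handwheel '[0,0,-0.5,25,0,0,0, 0,0,-0.5,45,0,0,0, 0,0,-0.5,45,0,0,0]'; python3 -m handwheel '[0,0,0,20,0,0,0, 0,0,0,35,0,0,0, 0,0,0,35,0,0,0, 0,0,0,35,0,0,0]'; python3 - <<'E'
from h import *
go(.5355,-.0135,.041,-12)
cv2.imwrite("pics/side8.png",cams.capture("side")[:,:,::-1])
crop("pics/side8.png","pics/s18.png",285,150,50,65,9)
E
```

```text
t: 11.32
tcp_pos: [0.5342, -0.0135, 0.0747]
tcp_rot: [0.778, 0.628, -0.001, -0.0]
ft_force: [-0.0, -1.0, 0.3]
gripper_width: 0.0423
t: 11.82
tcp_pos: [0.5354, -0.0129, 0.0408]
tcp_rot: [0.778, 0.629, 0.001, 0.0]
ft_force: [0.3, -0.1, -0.4]
gripper_width: 0.0426
t 11.82 pos [ 0.5354 -0.0129  0.0408] w 0.0426 F [ 0.3024 -0.1331 -0.3772] q7 -0.59
   shift mm [-0.6  0.2 -0.2] rotvec [ 0.001 -0.    -0.002] jaw now -12.1
```

View pics/s18.png

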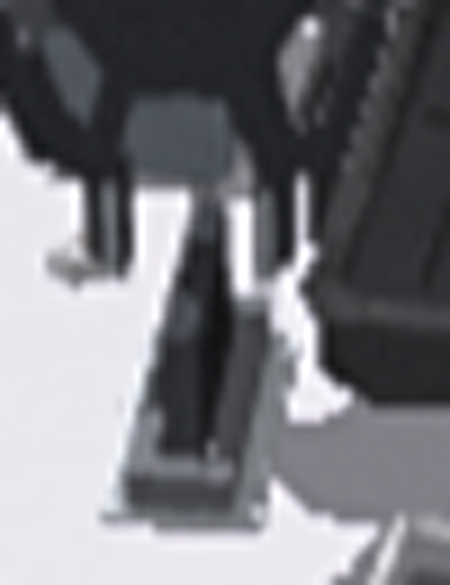

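```bash
python3 - <<'E'
from h import *
f=lambda p:((proj("side",p)-(285,150)+.5)*9-.5).round()
print(f([.5354,-.0129,.044]),f([.5354,-.0129,.068]))
E
python3 -m handwheel '[0.2,-0.5,0,0,0,0,0, 0.4,-0.5,0,0,0,0,0, 0.6,-0.5,0,0,0,0,0, 0.8,-0.5,0,0,0,0,0, 1,-0.5,0,0,0,0,0, 1,-0.5,0,0,0,0,0, 1,-0.5,0,0,0,0,0, 1,-0.5,0,0,0,0,0]' 40; python3 -c "
from h import *
go(.5355,-.0135,.041,-12)"
```

```text
[197. 322.] [194. 262.]
t: 12.88
tcp_pos: [0.535, -0.0134, 0.0404]
tcp_rot: [0.778, 0.629, 0.0, 0.0]
ft_force: [0.7, -0.6, 4.2]
gripper_width: 0.0104
t 12.88 pos [ 0.535  -0.0134  0.0404] w 0.0104 F [ 0.6603 -0.5731  4.1767] q7 -0.59
   shift mm [ 0.   0.5 -0.6] rotvec [ 0.001 -0.    -0.001] jaw now -12.1
```

```bash
python3 -c "
from h import *
go(.535,-.0134,.16,-12)"
python3 -m handwheel '[1,0,0,-10,0,0,0, 1,0,0,-30,0,0,0, 1,0,0,-60,0,0,0, 1,0,0,-90,0,0,0, 1,0,0,-120,0,0,0, 1,0,0,-120,0,0,0, 1,0,0,-120,0,0,0]'; python3 - <<'E'
from h import *
go(.5415,.2105,.16,-16.1)
for n in("side","top"): cv2.imwrite(f"pics/{n}9.png",cams.capture(n)[:,:,::-1])
crop("pics/side9.png","pics/s19.png",275,90,60,125,4.7)
E
```

```text
t 12.88 pos [ 0.535  -0.0134  0.0404] w 0.0104 F [ 0.6603 -0.5731  4.1767] q7 -0.59
   shift mm [   0.     0.1 -119.6] rotvec [ 0.001 -0.    -0.001] jaw now -12.1
t: 13.75
tcp_pos: [0.5337, -0.0137, 0.1593]
tcp_rot: [0.778, 0.629, -0.001, -0.001]
ft_force: [-0.5, -0.3, -1.0]
gripper_width: 0.0106
t 13.75 pos [ 0.5337 -0.0137  0.1593] w 0.0106 F [-0.5483 -0.3051 -0.9935] q7 -0.50
   shift mm [220.8 -39.3  -0.8] rotvec [-0.002  0.001  0.07 ] jaw now -12.1
```

View pics/s19.png

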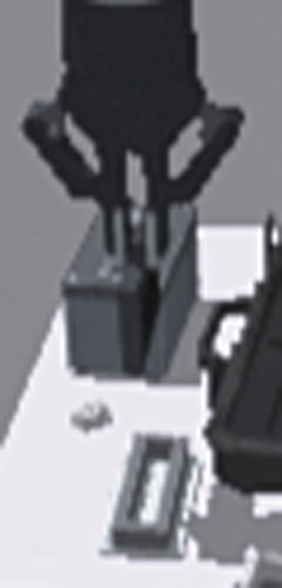

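```bash
python3 -m handwheel '[1,35,-6,0,0,0,0.02, 1,80,-14,0,0,0,0.04, 1,125,-22,0,0,0,0.06, 1,170,-30,0,0,0,0.07, 1,205,-36,0,0,0,0.07, 1,221,-39,0,0,0,0.07, 1,221,-39,0,0,0,0.07, 1,221,-39,0,0,0,0.07]'; python3 - <<'E'
from h import *
go(.5415,.2105,.12,-16.1)
for n in("side","top"): cv2.imwrite(f"pics/{n}10.png",cams.capture(n)[:,:,::-1])
go(.5415,.2105,.12,-16.1)
crop("pics/side10.png","pics/s20.png",275,80,60,100,6)
crop("pics/side10.png","pics/s21.png",285,105,40,50,12)
crop("pics/top10.png","pics/t20.png",170,160,80,70,8)
E
```

```text
t: 14.85
tcp_pos: [0.5431, 0.2081, 0.1596]
tcp_rot: [0.8, 0.6, -0.001, 0.001]
ft_force: [-0.9, -1.0, -2.1]
gripper_width: 0.0108
t 14.85 pos [0.5431 0.2081 0.1596] w 0.0108 F [-0.8598 -1.0388 -2.0951] q7 -0.94
   shift mm [ 2.  -2.2 39.6] rotvec [-0.     0.003 -0.003] jaw now -16.3
t 14.95 pos [0.5433 0.2083 0.1599] w 0.0104 F [-0.223  -0.3251 -0.8037] q7 -0.94
   shift mm [ 1.7 -2.3 39.9] rotvec [ 0.     0.002 -0.003] jaw now -16.3
```

View pics/s20.png

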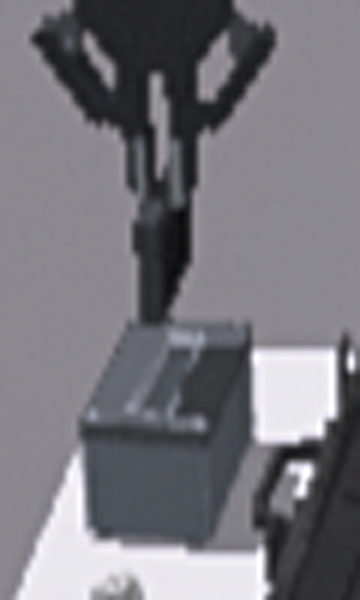

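View pics/s21.png

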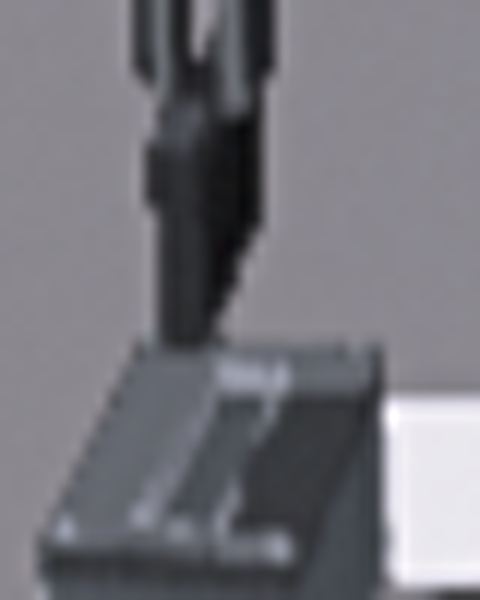

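View pics/t20.png

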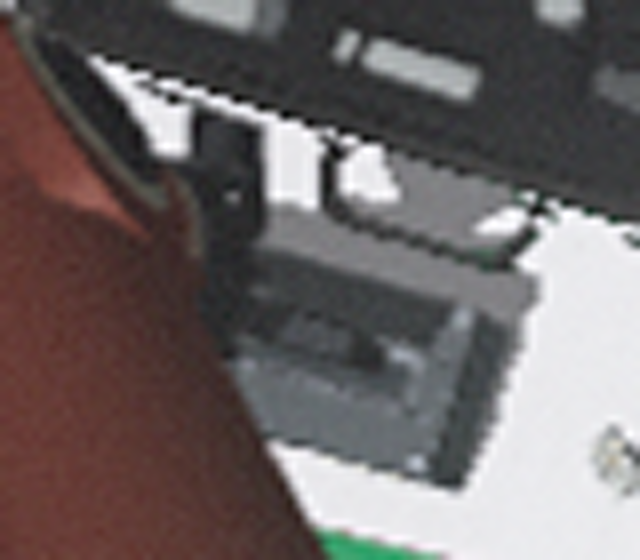

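```bash
python3 - <<'E'
from h import *
a=np.radians(-16.2);ex=np.array([np.cos(a),np.sin(a)]);ey=np.array([-np.sin(a),np.cos(a)])
T=np.array([.5432,.2082])
for p,z in zip(px([(160,342),(205,345),(160,120),(215,125)],285,105,12),(.1255,.1255,.1875,.1875)):
    w=ray("side",*p,z)[:2]; print(w,"local",((w-T)@ex*1e3).round(1),((w-T)@ey*1e3).round(1))
f=lambda n,p,o,k:((proj(n,p)-o+.5)*k-.5).round()
for lx,ly,z in[(-.006,-.044,.1255),(.006,-.044,.1255),(-.006,-.044,.1875),(.006,-.044,.1875)]:
    w=T+ex*lx+ey*ly; print("pred side",f("side",[*w,z],(285,105),12),"top",f("top",[*w,z],(170,160),8))
# slot mouth corners pred
C=np.array([.5415,.2105])
for lx,ly in[(-.0115,-.049),(.0115,-.049),(.0115,.049),(-.0115,.049)]:
    w=C+ex*lx+ey*ly; print("mouth pred s21",f("side",[*w,.076],(285,105),12),"t20",f("top",[*w,.076],(170,160),8))
E
python3 - <<'E'
from h import *
crop("pics/top10.png","pics/t21.png",200,192,36,26,20)
E
```

```text
[0.5259 0.1763] local -7.7 -35.5
[0.5379 0.1727] local 4.8 -35.6
[0.5294 0.182 ] local -6.0 -29.0
[0.5436 0.1767] local 9.2 -30.1
pred side [159. 357.] top [379. 376.]
pred side [203. 359.] top [388. 346.]
pred side [148. 144.] top [343. 359.]
pred side [192. 146.] top [353. 328.]
mouth pred s21 [138. 523.] t20 [407. 409.]
mouth pred s21 [220. 528.] t20 [424. 354.]
mouth pred s21 [290. 367.] t20 [192. 286.]
mouth pred s21 [212. 362.] t20 [174. 340.]
```

View pics/t21.png

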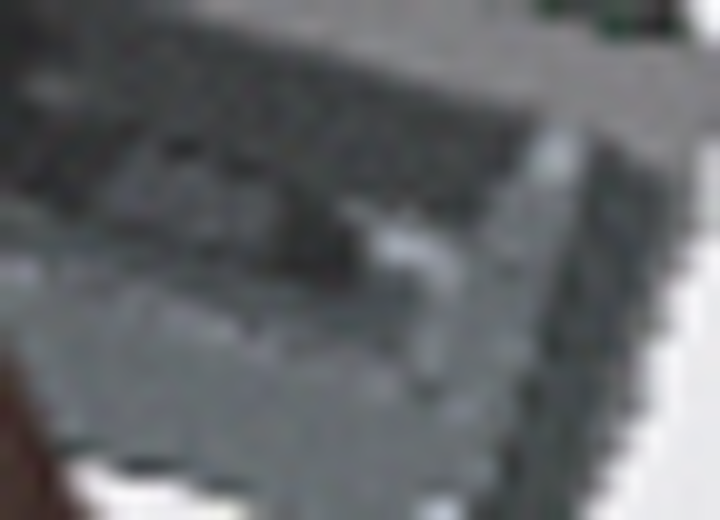

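```bash
python3 -c "
from h import *
go(.5415,.210,.118,-16.2)"
python3 -m handwheel '[1,1.2,-2.2,15,0,0.002,0, 1,1.2,-2.2,30,0,0.002,0, 1,1.2,-2.2,40,0,0.002,0, 1,1.2,-2.2,40,0,0.002,0, 1,1.2,-2.2,40,0,0.002,0]'; python3 - <<'E'
from h import *
go(.5415,.210,.082,-16.2)
for n in("side","top"): cv2.imwrite(f"pics/{n}11.png",cams.capture(n)[:,:,::-1])
go(.5415,.210,.082,-16.2)
crop("pics/side11.png","pics/s22.png",285,110,40,50,12)
crop("pics/top11.png","pics/t22.png",185,182,50,38,15)
E
```

```text
t 14.95 pos [0.5433 0.2083 0.1599] w 0.0104 F [-0.223  -0.3251 -0.8037] q7 -0.94
   shift mm [ 1.2 -2.2 41.9] rotvec [ 0.     0.002 -0.002] jaw now -16.3
t: 15.58
tcp_pos: [0.5413, 0.2128, 0.1203]
tcp_rot: [0.799, 0.601, 0.001, -0.001]
ft_force: [-0.3, 0.1, -1.1]
gripper_width: 0.0105
t 15.57 pos [0.5413 0.2128 0.1203] w 0.0105 F [-0.3246  0.1247 -1.1119] q7 -0.96
   shift mm [-2.8  0.9 38.3] rotvec [ 0.    -0.003  0.002] jaw now -16.1
t 15.68 pos [0.5415 0.2129 0.1207] w 0.0103 F [ 0.7714 -0.8249  0.1644] q7 -0.96
   shift mm [-2.9  0.8 38.7] rotvec [ 0.001 -0.003  0.002] jaw now -16.1
```

View pics/s22.png

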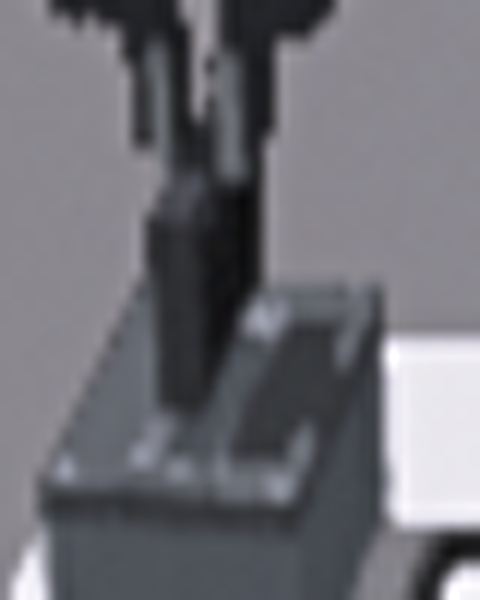

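View pics/t22.png

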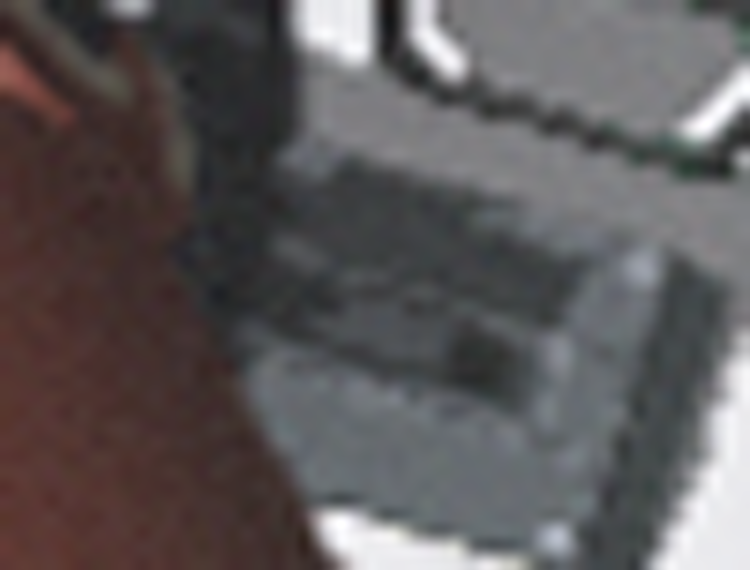

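```bash
python3 - <<'E'
from h import *
a=np.radians(-16.2);ex=np.array([np.cos(a),np.sin(a)]);ey=np.array([-np.sin(a),np.cos(a)])
T=np.array([.5415,.2129])
f=lambda n,p,o,k:((proj(n,p)-o+.5)*k-.5).round()
for lx,ly,z in[(-.006,-.044,.0863),(.006,-.044,.0863),(-.006,-.044,.1483),(.006,-.044,.1483)]:
    w=T+ex*lx+ey*ly; print("pred side",f("side",[*w,z],(285,110),12),"top",f("top",[*w,z],(185,182),15))
C=np.array([.5415,.2105])
for lx,ly in[(-.0115,-.049),(.0115,-.049),(.0115,.049),(-.0115,.049)]:
    w=C+ex*lx+ey*ly; print("mouth pred s22",f("side",[*w,.076],(285,110),12),"t22",f("top",[*w,.076],(185,182),15))
crop("pics/side11.png","pics/s23.png",294,136,20,20,34)
E
```

```text
pred side [159. 418.] top [502. 401.]
pred side [202. 421.] top [520. 347.]
pred side [148. 212.] top [438. 371.]
pred side [191. 215.] top [456. 315.]
mouth pred s22 [138. 463.] t22 [538. 437.]
mouth pred s22 [220. 468.] t22 [571. 334.]
mouth pred s22 [290. 307.] t22 [135. 206.]
mouth pred s22 [212. 302.] t22 [101. 309.]
```

View pics/s23.png

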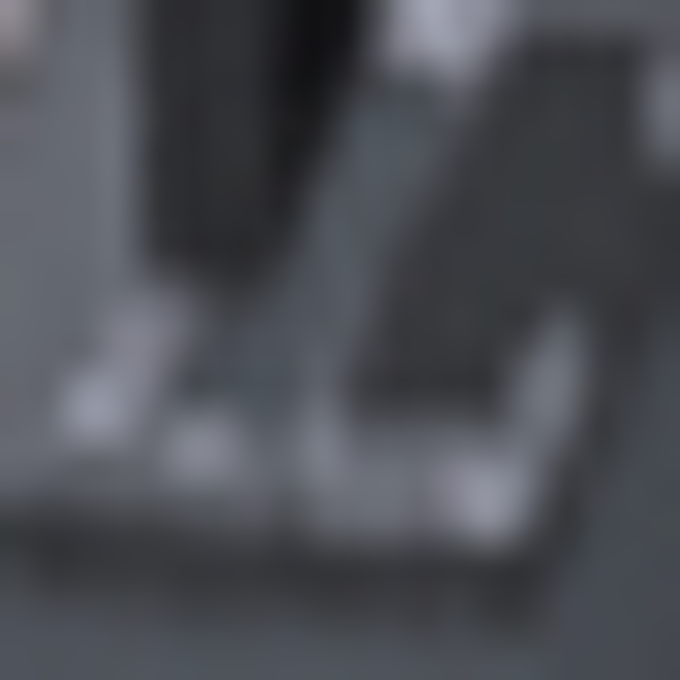

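```bash
python3 -c "
from h import *
go(.5412,.2095,.106,-16.2)"
python3 -m handwheel '[1,-3.3,0.5,0,0,-0.002,0, 1,-3.3,0.5,7,0,-0.002,0, 1,-3.3,0.5,14,0,-0.002,0, 1,-3.3,0.5,14,0,-0.002,0]'; python3 -c "
from h import *
go(.5412,.2095,.098,-16.2)"
```

```text
t 15.68 pos [0.5415 0.2129 0.1207] w 0.0103 F [ 0.7714 -0.8249  0.1644] q7 -0.96
   shift mm [-3.4  0.7 14.7] rotvec [ 0.001 -0.003  0.002] jaw now -16.1
t: 16.18
tcp_pos: [0.5405, 0.2098, 0.1056]
tcp_rot: [0.799, 0.601, 0.0, -0.0]
ft_force: [0.7, 0.7, -0.7]
gripper_width: 0.0106
t 16.18 pos [0.5405 0.2098 0.1056] w 0.0106 F [ 0.6984  0.6765 -0.6951] q7 -0.97
   shift mm [-0.1  0.7  7.6] rotvec [-0.001 -0.001  0.002] jaw now -16.1
```

```bash
python3 -m handwheel '[1,0,0.5,2,0,0,0, 1,0,0.5,3,0,0,0, 1,0,0.5,3,0,0,0]'; python3 -m handwheel '[1,0,0,1.5,0,0,0, 1,0,0,3,0,0,0, 1,0,0,3,0,0,0]'
```

```text
t: 16.55
tcp_pos: [0.5417, 0.2102, 0.1038]
tcp_rot: [0.799, 0.601, 0.001, -0.0]
ft_force: [0.0, 3.0, 2.8]
gripper_width: 0.0107
t: 16.92
tcp_pos: [0.5417, 0.2104, 0.1003]
tcp_rot: [0.799, 0.601, 0.001, -0.0]
ft_force: [1.8, 4.5, 2.2]
gripper_width: 0.0104
```

```bash
python3 - <<'E'
from h import *
s=monitor.get_state();print(s["moment"])
go(.5412,.2095,.098,-16.2)
E
```

```text
[ 1.1969 -0.3804  0.0586]
t 16.93 pos [0.5417 0.2104 0.1003] w 0.0104 F [1.8337 4.5078 2.2095] q7 -0.97
   shift mm [-1.  -0.2  2.3] rotvec [ 0.001 -0.003  0.002] jaw now -16.1
```

```bash
python3 -m handwheel '[1,1.5,0,0,0,0,0, 1,1.5,0,0,0,0,0, 1,1.5,0,0,0,0,0]';  python3 -c "
from h import *
print(monitor.get_state()['moment'])
go(.5412,.2105,.098,-16.2)"
```

```text
t: 17.3
tcp_pos: [0.5416, 0.2105, 0.1]
tcp_rot: [0.799, 0.601, 0.0, -0.0]
ft_force: [1.2, 4.3, 1.8]
gripper_width: 0.0104
[ 0.9249 -0.4659  0.0403]
t 17.30 pos [0.5416 0.2105 0.1   ] w 0.0104 F [1.2395 4.3058 1.7569] q7 -0.97
   shift mm [-0.2 -0.4  2. ] rotvec [ 0.    -0.     0.002] jaw now -16.1
```

```bash
python3 -m handwheel '[1,1,0,0,0,0,0, 1,1,0,0,0,0,0]';  python3 -c "
from h import *
print(monitor.get_state()['moment'])
go(.5412,.2105,.098,-16.2)"
```

```text
t: 17.55
tcp_pos: [0.5416, 0.2109, 0.0999]
tcp_rot: [0.799, 0.601, -0.001, 0.0]
ft_force: [1.8, 2.8, 0.8]
gripper_width: 0.0103
[ 0.6147 -0.4314  0.0627]
t 17.55 pos [0.5416 0.2109 0.0999] w 0.0103 F [1.8347 2.8393 0.7708] q7 -0.98
   shift mm [-0.5 -0.3  1.9] rotvec [-0.     0.001  0.001] jaw now -16.1
```

```bash
python3 -m handwheel '[1,1,0.5,0,0,0,0, 1,1,0.5,0,0,0,0]';  python3 -c "
from h import *
print(monitor.get_state()['moment'])
go(.5412,.2105,.098,-16.2)"
```

```text
t: 17.8
tcp_pos: [0.5419, 0.2112, 0.0996]
tcp_rot: [0.799, 0.601, -0.001, 0.0]
ft_force: [0.2, 1.0, -0.1]
gripper_width: 0.0106
[ 0.2998 -0.2041  0.0146]
t 17.80 pos [0.5419 0.2112 0.0996] w 0.0106 F [ 0.2293  1.0464 -0.0995] q7 -0.98
   shift mm [-0.8 -0.5  1.6] rotvec [-0.001  0.003  0.001] jaw now -16.1
```

```bash
python3 -m handwheel '[1,0.7,0.2,0,0,0,0, 1,0.7,0.2,3,0,0,0, 1,0.7,0.2,5,0,0,0, 1,0.7,0.2,5,0,0,0]';  python3 -c "
from h import *
print(monitor.get_state()['moment'])
go(.542,.2115,.085,-16.2)"
```

```text
t: 18.3
tcp_pos: [0.5426, 0.2126, 0.0947]
tcp_rot: [0.799, 0.601, -0.001, -0.0]
ft_force: [-0.3, 0.0, -0.1]
gripper_width: 0.0105
[-0.0307  0.0056 -0.0248]
t 18.30 pos [0.5426 0.2126 0.0947] w 0.0105 F [-0.2599  0.0042 -0.0824] q7 -0.98
   shift mm [-1.2 -0.2  9.7] rotvec [-0.001  0.001  0.002] jaw now -16.1
```

```bash
python3 -m handwheel '[1,0,0,3,0,0,0, 1,0,0,6,0,0,0, 1,0,0,6,0,0,0]';  python3 -c "
from h import *
print(monitor.get_state()['moment'])
go(.5426,.2126,.081,-16.2)"
```

```text
t: 18.68
tcp_pos: [0.5428, 0.2128, 0.0888]
tcp_rot: [0.799, 0.601, -0.0, -0.0]
ft_force: [-1.5, -0.3, -0.5]
gripper_width: 0.0106
[ 0.0272  0.0057 -0.0238]
t 18.68 pos [0.5428 0.2128 0.0888] w 0.0106 F [-1.5096 -0.314  -0.45  ] q7 -0.98
   shift mm [-0.3 -0.1  7.8] rotvec [-0.001  0.     0.002] jaw now -16.1
```

```bash
python3 -m handwheel '[1,0,-0.4,3,0,0,0, 1,0,-0.4,6,0,0,0, 1,0,-0.4,8,0,0,0, 1,0,-0.4,8,0,0,0, 1,0,-0.4,8,0,0,0]';  python3 - <<'E'
from h import *
go(.5426,.2126,.081,-16.2)
for n in("side","top"): cv2.imwrite(f"pics/{n}12.png",cams.capture(n)[:,:,::-1])
for i in range(4):
    cams.capture("side"); s=monitor.get_state(); print(s["ft_force"],s["moment"],s["tcp_pos"])
crop("pics/side12.png","pics/s24.png",280,90,50,80,8)
crop("pics/top12.png","pics/t24.png",170,160,80,70,8)
E
```

```text
t: 19.3
tcp_pos: [0.5427, 0.2132, 0.0812]
tcp_rot: [0.799, 0.601, 0.0, -0.0]
ft_force: [-0.4, 0.2, -0.7]
gripper_width: 0.0103
t 19.30 pos [0.5427 0.2132 0.0812] w 0.0103 F [-0.389   0.2102 -0.6551] q7 -0.99
   shift mm [-0.6  0.1  0.2] rotvec [ 0.    -0.     0.002] jaw now -16.1
[-0.5028 -0.3948 -0.6855] [-0.003   0.0047  0.0017] [0.5427 0.2132 0.0813]
[ 0.7612 -0.3454 -0.9342] [ 0.0078 -0.0481 -0.0035] [0.5427 0.2132 0.0813]
[ 0.0344 -0.7184 -1.0105] [ 0.0024 -0.0126  0.0318] [0.5426 0.2131 0.0812]
[ 0.2006 -0.0864 -0.4836] [ 0.0786  0.0293 -0.0279] [0.5426 0.2131 0.0812]
```

View pics/s24.png

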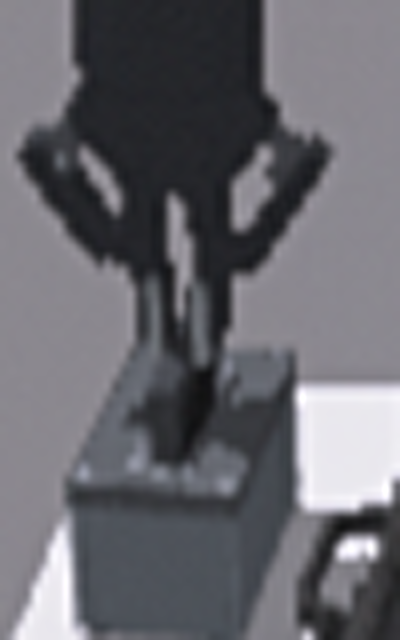

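View pics/t24.png

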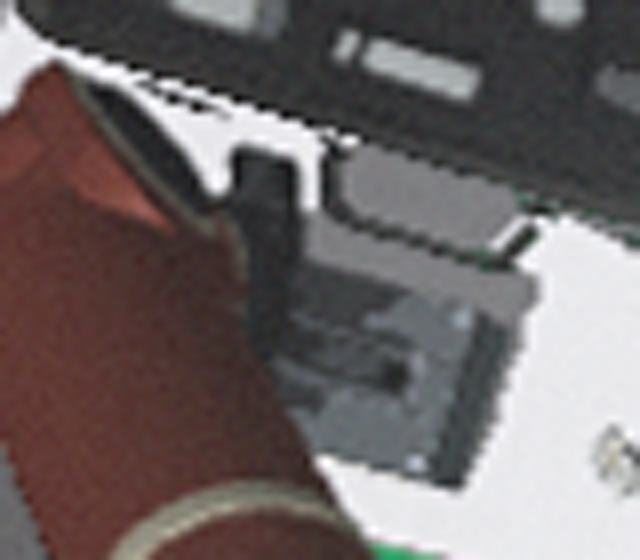

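View pics/side12.png

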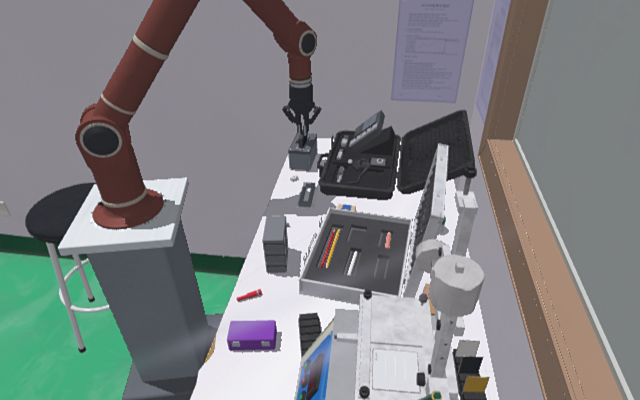

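```bash
python3 - <<'E'
from h import *
crop("pics/top12.png","pics/t25.png",335,210,50,45,12)
E
```

```text
(no output)
```

View pics/t25.png

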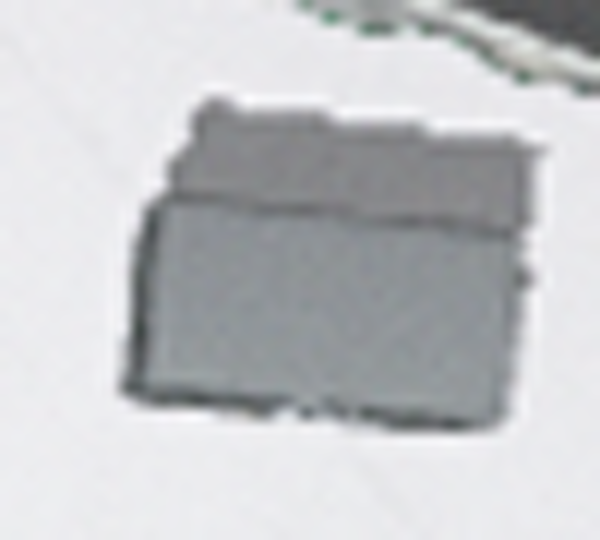

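```bash
python3 - <<'E'
from h import *
P=px([(160,203),(520,230),(503,418),(143,388)],335,210,12)
ot=[(1,1),(1,-1),(-1,-1),(-1,1)]
x,r=fit([("top",(i*.025,j*.048,.108),p) for p,(i,j) in zip(P,ot)],[.44,-.28,-.1]);print(x,np.degrees(x[2]),np.abs(r).max())
from rig import job_done
print(job_done())
E
```

```text
[ 0.438  -0.2823 -0.0807] -4.626328062134472 0.5968072351135447
the job is handed in; nothing more can be done
None
```

I stacked the grey case on the pile and let go of it. Then I lifted the black tile out of its stand, lowered it upright into the reader's slot and handed the job in while still holding it, at about 19.5 s.

**Stack:** The final top-picture fit puts the stacked case at (0.438, -0.282), yaw -4.6°. Before the stacking, the upper case of the pile measured (0.438, -0.282), yaw -4.9°, in the same camera. The side view showed evenly stepped seams down the pile.

**Tile:** By the gripper height, about 29 mm of its 62 mm is inside the slot. The finger tips are about 5 mm above the roof. The measured forces were within ±1 N sideways and about -0.5 to -1 N vertically, roughly the tile's weight, with the moment near zero. So it hangs free.

**What disagreed:** The two cameras differed by about 2 mm on where the tile sat along the slot, and my first aim was off. The tile touched one end of the slot during lowering with about 4.5 N. I moved it about 3 mm along the slot until the force vanished, then lowered it the rest of the way.

I never reached for the purple box or the small things. I did not measure their positions again at the end.

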